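# Free a gear housing's captive thumbscrews and lift off its cover

### The arm

A 6-joint arm with a two-finger parallel gripper is mounted at the origin on a cart in front of the work surface, level with it; the furniture and walls round the work are solid. World frame = base frame: x ahead of the robot, y to its left, z up, the work surface at z = 0. Lengths are in m, angles in rad, forces in N, time in s.
With the tool pointing down it reaches from about 0.375 to 0.9 m from the base axis. Payload 3.1 kg.
Tool frame: the origin (TCP) lies midway between the tips of the shut fingers; the grasp point (between the pads) lies 19 mm behind it; x points along the fingers, z is the direction in which the jaws open and shut, and the axes are right-handed (so a half turn about x gives the same grasp; the last joint's range is limited). The gripper opens to 85 mm and grips with 20 to 120 N. Pads are 22 mm wide; open, the fingers measure 114 mm over their backs; the gripper's body (76 mm by 85 mm) begins 54 mm behind the grasp point. The pads swing forward as they close: fully open they stand 13 mm farther back than shut.
Start: joints at [1.038, 0.527, 1.433, -0, 1.181, -0.178], TCP at [0.217, 0.586, 0.231] pointing down, gripper open.
Joint ranges: [-3.08, 3.08], [-0.75, 2.2], [0.22, 2.44], [-1.43, 4.57], [0, 2.65], [-2.85, 2.85]. Speed limits (rad/s): [2.79, 2.79, 3.14, 3.14, 3.14, 3.14].

### API

Orientations are given as a unit quaternion [x, y, z, w].
In Python, from station import telemetry, optics, manip gives the robot as it stands.
- The arm moves only by the tool step_arm, never from a script. Its argument "commands" is a list of rows, each a list of 4 numbers: the shift along the tool's x, y, z in m, then the turn about the tool's x in rad. A call has 1 to 8 rows; each row is the pose to reach, as a shift and turn from the pose measured when the call began, along the tool's axes at that moment; what a row does not reach only later rows make up. A row lasts 1/12 s, in which the tool goes at most 41.7 mm and 7.16 degrees, less where a joint would pass 70% of its speed; a pose out of reach is approached as far as the arm can. A call with a gripper value outside its range is refused whole. "jaw" is the finger opening in m, from 0 to 0.0854, set as the call begins (left out, the last holds). The fingers move at their own pace and stop on an object; "grip_force" is the grip in N (left out, the last holds). Time passes only in rows, so rows that repeat a pose let the fingers close. It gives the time, the measured TCP pose, the force and the opening at its end, in the units of the state.
- telemetry.sense(): the state, without advancing time (a new reading comes with each control period).
- optics.snapshot(name): name is "scene" or "top" or "wrist"; returns the picture (480x640x3 uint8, red, green, blue); there is no depth.
- optics.camera_params(name): a dict with "mtx" (3x3 intrinsics, pixels), "k1" (the pictures are not rectified: a ray, as slopes to the right and down, at radius r is drawn at 1 + k1 r^2 times it, then the intrinsics apply), "origin" and "attitude" of the camera in the world. Camera axes: x right, y down, z forward; pixel columns grow to the right and rows downward; lengths in m; the calibration is good to about 2 mm. A picture is of the moment at which its call begins: read the wrist's pose just before it. camera_params takes no time and is no camera call; for the wrist camera it gives the pose at the moment of the call.
- manip.sign_off(): hands the job in, once; it reports no verdict.
The state is a dict: "t": time; "q": joint angles; "qd": joint speeds; "tau": joint torques, N m; "tcp_pos": TCP position; "tool_rot": TCP orientation; "force": force on the tool from outside, world axes, zero at the start; "ft_torque": the same for the moment, N m; "finger_gap": opening from 0.0 (shut) to 1.0 (fully open).
Only numpy, scipy, OpenCV 4.12 (cv2) and the standard library are available. Lean on these libraries where they do the work, as an engineer would, in place of code of your own. Each camera call takes 0.05 s, during which the arm holds its last target.

### The job

Open the gear housing: push the levers of its three captive thumbscrews round anticlockwise, one after another, to their stops while the cover stays in its seat, then lift the cover free by its pull bar. Lay the cover flat, bar up, centred and square on the cork pad, let go, leave the thumbscrews undone, and do not disturb the spool, the roller and the brass weight.

Things in the scene. Friction and masses are not known exactly. Their poses are not given: they have to be found in the camera images.
- housing_rim (a point): grey open-topped gear housing, 128 (x) by 108 mm (y), 48 mm high, fixed to the bench; the point is the centre of its rim, 48 mm above the bench, z up. A short shaft stub sticks out of its -x end. Outside its walls three columns, 16 mm across, each carry one thumbscrew: at (-34, +62), (+14, -62) and (+72, 0) mm in this frame.
- screw_near_left (a joint): lever angle (rad) of the captive thumbscrew on the +y side of the housing at (-34, +62) mm; grows anticlockwise from above, from -0.05 to a hard stop at 2.0. At 0 the lever points -y in the housing frame, over the cover; from 1.5 on it is clear of the cover. It stays where left: friction 0.035 N m, about 1.5 N at the lever's end. It only turns, never rises.
- screw_near_left_axis (a point): point on this thumbscrew's vertical turning axis, half-way up its lever (14 mm above the rim, 9 mm above the cover's top face, 62 mm above the bench). Its x axis points along the lever, from the axis to the free end. The round head is 12.4 mm across and its top is 10 mm above this point.
- screw_near_left_tip (a point): free end of this thumbscrew's dark steel lever: one-sided, 36 mm from the axis to the end, 9 mm thick, 16 mm tall (8 mm above and below this point).
- screw_far_end (a joint): lever angle (rad) of the captive thumbscrew at the +x end of the housing at (+72, 0) mm, opposite the shaft stub; grows anticlockwise from above, from -0.05 to a hard stop at 2.0. At 0 the lever points -x in the housing frame, over the cover; from 1.5 on it is clear of the cover. It stays where left: friction 0.035 N m, about 1.5 N at the lever's end. It only turns, never rises.
- screw_far_end_axis (a point): point on this thumbscrew's vertical turning axis, half-way up its lever (14 mm above the rim, 9 mm above the cover's top face, 62 mm above the bench). Its x axis points along the lever, from the axis to the free end. The round head is 12.4 mm across and its top is 10 mm above this point.
- screw_far_end_tip (a point): free end of this thumbscrew's dark steel lever: one-sided, 36 mm from the axis to the end, 9 mm thick, 16 mm tall (8 mm above and below this point).
- screw_far_right (a joint): lever angle (rad) of the captive thumbscrew on the -y side of the housing at (+14, -62) mm; grows anticlockwise from above, from -0.05 to a hard stop at 2.0. At 0 the lever points +y in the housing frame, over the cover; from 1.5 on it is clear of the cover. It stays where left: friction 0.035 N m, about 1.5 N at the lever's end. It only turns, never rises.
- screw_far_right_axis (a point): point on this thumbscrew's vertical turning axis, half-way up its lever (14 mm above the rim, 9 mm above the cover's top face, 62 mm above the bench). Its x axis points along the lever, from the axis to the free end. The round head is 12.4 mm across and its top is 10 mm above this point.
- screw_far_right_tip (a point): free end of this thumbscrew's dark steel lever: one-sided, 36 mm from the axis to the end, 9 mm thick, 16 mm tall (8 mm above and below this point).
- cover_pull (a point): centre of the upright pull bar (32 mm along x, 10 mm thick along y, 30 mm tall) in the middle of the loose aluminium cover. Plate 124 (x) x 104 (y) x 5 mm, 0.19 to 0.34 kg, its top 15 mm below this point; under it a 4 mm lip (110 x 90 mm) sits in the housing with 3 mm play, its bottom 24 mm below this point. Seated, axes match the housing's and the point is 68 mm above the bench; on the pad 28 mm.
- pad_top (a point): centre of the upper face of a plain cork pad, 140 mm (x) by 116 mm (y), 4 mm thick, fixed on the bench to the robot's right of the housing.
- spool_mid (a point): bystander: wooden spool of pale thread standing upright, 42 mm across, 55 mm tall; the point is its centre.
- roller_mid (a point): bystander: bare steel edge roller standing on its end, 27 mm across, 62 mm tall; the point is its centre.
- weight_mid (a point): bystander: round brass weight, 56 mm across, 54 mm tall; the point is its centre. The three bystanders stand round the housing on its +y and +x sides and swap places.
- lamp_shade (a point): middle of the lower edge of a fixed lamp shade that hangs left of and behind the work, about 130 mm across, from 80 mm above the bench upwards (it spans x 0.55 to 0.68, y -0.19 to -0.04). On the near left an iron shoe last stands up to 135 mm high at x below 0.42 and y above -0.25. Keep the gripper's body clear of both.

How it is judged:
By the outcome, as a careful person would: the job done as asked, in the order asked, and still so for the second after the job is handed in, with the robot touching nothing.
It also fails if it takes over 72 s, if anything falls off the work surface, if the arm or the gripper's body presses on something with over 40 N, if the wrist force passes 120 N, or if a joint passes its speed limit or range.

## Working session

There is one attempt and no reset: what is moved stays moved. The work goes in short steps, Python scripts to look and compute and a tool call to move; the robot and the scene stay as the last step left them, time stands still between calls to the robot, and variables do not carry over. Pictures are saved under pics/ and viewed, and the job is handed in when it is done.

Besides the shell and the picture viewer there is one more tool, called after "Request:" by a JSON object that holds its "fn" and its "kwargs", one argument or row to a line. step_arm: Moves the arm, as the interface text tells. Its arguments: {"type":"object","properties":{"commands":{"type":"array","items":{"type":"array","items":{"type":"number"}}},"jaw":{"type":"number"},"grip_force":{"type":"number"}},"required":["commands"]}

```bash
mkdir -p pics; ls
python3 - <<'E'
from station import telemetry, optics, manip
import cv2
s=telemetry.sense()
for k,v in s.items(): print(k,v)
for n in ["scene","top"]:
    im=optics.snapshot(n); cv2.imwrite(f"pics/{n}0.png",im[:,:,::-1])
for n in ["scene","top","wrist"]:
    print(n,optics.camera_params(n))
E
```

```text
pics
t 0.0
q [ 1.03747688e+00  5.28466716e-01  1.43392682e+00  1.09277206e-05
  1.18141146e+00 -1.78505290e-01]
qd [-7.82922297e-04 -6.87170666e-06  1.26669519e-03  4.21644542e-04
 -1.07409801e-04  9.84616721e-05]
tau [ 1.69903371e-03 -4.42356455e+01 -1.78022647e+01 -2.44709745e-04
  8.54040845e-03 -1.23083171e-05]
tcp_pos [0.21672936 0.58543876 0.2303255 ]
tool_rot [-0.40423432  0.58110438  0.40358942  0.57967913]
force [ 0.05545898  0.34097864 -0.05917071]
ft_torque [ 0.00963094  0.04271107 -0.02457505]
finger_gap 0.9999992243122088
scene {'mtx': array([[524.3104648 ,   0.        , 316.03471837],
       [  0.        , 524.3104648 , 239.81887387],
       [  0.        ,   0.        ,   1.        ]]), 'k1': -0.05566736744605259, 'origin': array([0.19062171, 0.38545035, 0.43462976]), 'attitude': array([-0.21779827,  0.80588247, -0.53252898,  0.13975066])}
top {'mtx': array([[496.20531001,   0.        , 317.44559591],
       [  0.        , 496.20531001, 242.45823748],
       [  0.        ,   0.        ,   1.        ]]), 'k1': -0.01225898707167437, 'origin': array([ 0.46145501, -0.30242134,  0.91327396]), 'attitude': array([ 0.71475717, -0.69567661,  0.05630458, -0.04456497])}
wrist {'mtx': array([[351.78495678,   0.        , 315.2891348 ],
       [  0.        , 351.78495678, 239.93983526],
       [  0.        ,   0.        ,   1.        ]]), 'k1': -0.044053648382204894, 'origin': array([0.15155724, 0.61142045, 0.37309295]), 'attitude': array([0.81300139, 0.565973  , 0.07713767, 0.11292954])}
```

View pics/top0.png

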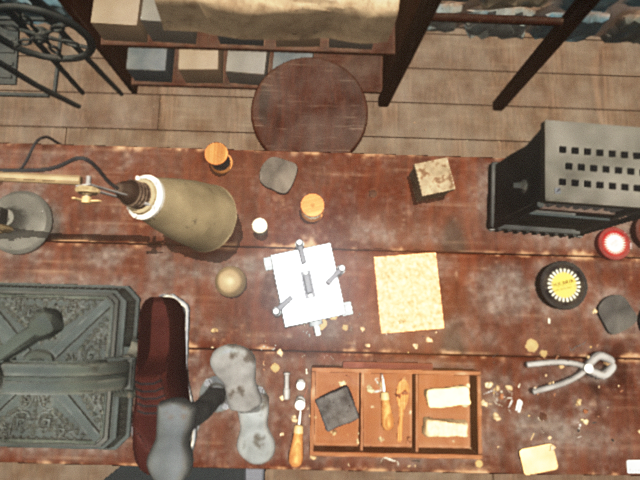

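View pics/scene0.png

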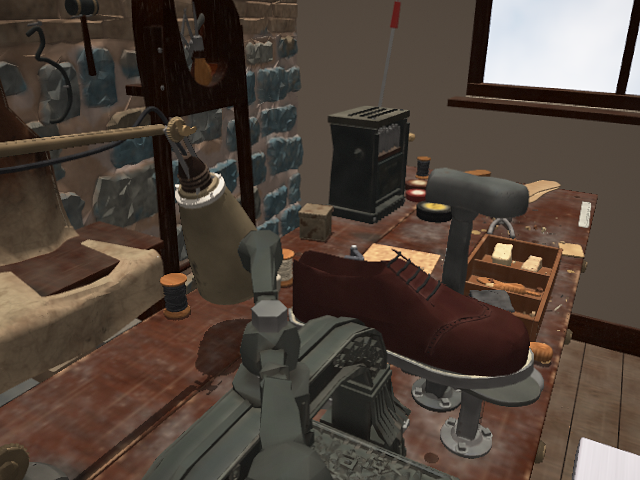

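```bash
cat > h.py <<'E'
import numpy as np, cv2
from scipy.spatial.transform import Rotation as R
from station import telemetry, optics, manip
def ray(cp,u,v):
    K=cp['mtx']; x=(u-K[0,2])/K[0,0]; y=(v-K[1,2])/K[1,1]
    rd=np.hypot(x,y); r=rd
    for _ in range(20): r=rd/(1+cp['k1']*r*r)
    s=r/rd if rd>0 else 1
    return R.from_quat(cp['attitude']).apply([x*s,y*s,1.])
def onz(cp,u,v,z):
    d=ray(cp,u,v); o=np.array(cp['origin']); return o+d*(z-o[2])/d[2]
def proj(cp,P):
    p=R.from_quat(cp['attitude']).inv().apply(np.atleast_2d(P)-cp['origin']); x=p[:,:2]/p[:,2:]
    x=x*(1+cp['k1']*(x**2).sum(1,keepdims=True)); K=cp['mtx']
    return np.c_[x[:,0]*K[0,0]+K[0,2],x[:,1]*K[1,1]+K[1,2]]
def snap(n,f):
    cp=optics.camera_params(n); im=optics.snapshot(n); cv2.imwrite(f"pics/{f}.png",im[:,:,::-1]); return cp,im
E
python3 - <<'E'
from h import *
im=cv2.imread('pics/top0.png')
c=im[180:345,190:455]; cv2.imwrite('pics/topz.png',cv2.resize(c,None,fx=3,fy=3,interpolation=cv2.INTER_CUBIC))
c=im[230:335,255:360]; cv2.imwrite('pics/topz2.png',cv2.resize(c,None,fx=5.7,fy=5.7,interpolation=cv2.INTER_CUBIC))
E
```

```text
(no output)
```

View pics/topz.png

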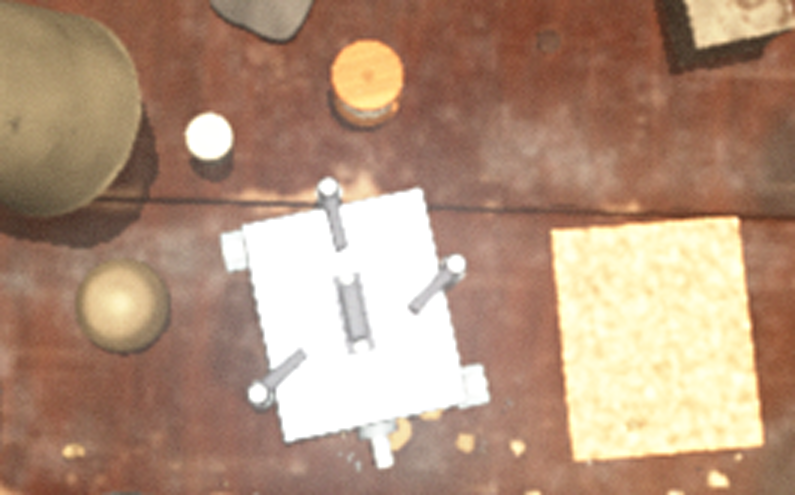

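View pics/topz2.png

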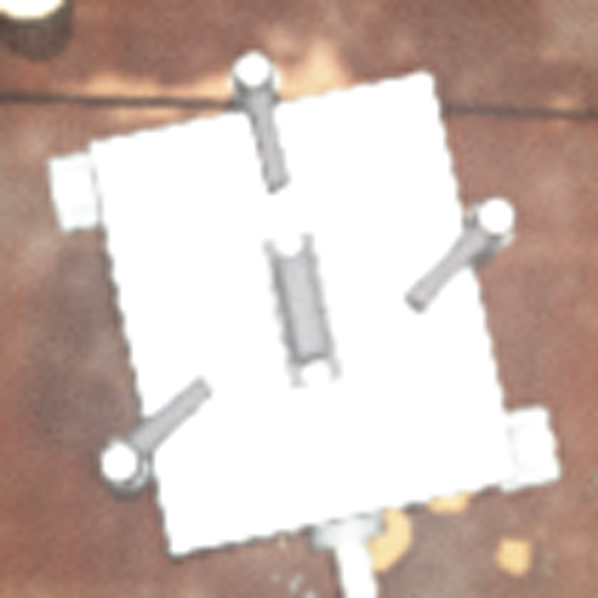

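Run:
```python
from h import *
cp=optics.camera_params('top'); np.set_printoptions(precision=4,suppress=True)
A=lambda p:((p[0]+.5)/5.7+255-.5,(p[1]+.5)/5.7+230-.5)
B=lambda p:((p[0]+.5)/3+190-.5,(p[1]+.5)/3+180-.5)
im=cv2.imread('pics/top0.png')
# cover
g=(im.min(2)>200).astype(np.uint8)*255
c=[onz(cp,*A(p),.053) for p in [(92,142),(432,72),(510,480),(172,555)]]; c=np.array(c)
print('cover',c,c.mean(0))
xd=(c[0]+c[1]-c[2]-c[3]); yd=(c[0]+c[3]-c[1]-c[2]); print(np.linalg.norm(xd)/2,np.linalg.norm(yd)/2,np.arctan2(xd[1],xd[0]),np.arctan2(-yd[0],yd[1]))
h={n:onz(cp,*A(p),.072) for n,p in dict(FE=(253,72),FR=(495,217),NL=(121,463)).items()}
t={n:onz(cp,*A(p),.070) for n,p in dict(FE=(277,188),FR=(415,302),NL=(205,385)).items()}
H={'NL':(-.034,.062),'FR':(.014,-.062),'FE':(.072,0)}
# fit housing from heads
P=np.array([H[k] for k in h]);Q=np.array([h[k][:2] for k in h])
Pc=P-P.mean(0);Qc=Q-Q.mean(0); th=np.arctan2((Pc[:,0]*Qc[:,1]-Pc[:,1]*Qc[:,0]).sum(),(Pc*Qc).sum())
Rm=np.array([[np.cos(th),-np.sin(th)],[np.sin(th),np.cos(th)]]); cen=Q.mean(0)-Rm@P.mean(0)
print('housing',cen,th, 'res',Q-(P@Rm.T+cen))
a0={'NL':-np.pi/2,'FR':np.pi/2,'FE':np.pi}
for k in h:
    d=t[k]-h[k]; print(k,h[k],t[k],np.linalg.norm(d),'angle',(np.arctan2(d[1],d[0])-th-a0[k]+np.pi)%(2*np.pi)-np.pi)
p=np.array([onz(cp,*B(q),.004) for q in [(552,229),(738,217),(763,443),(574,460)]]);print('pad',p,p.mean(0))
xd=(p[0]+p[1]-p[2]-p[3]); yd=(p[0]+p[3]-p[1]-p[2]); print(np.linalg.norm(xd)/2,np.linalg.norm(yd)/2,np.arctan2(xd[1],xd[0]),np.arctan2(-yd[0],yd[1]))
for n,q,z in [('spool',(367,74),.055),('roller',(209,136),.062),('weight',(123,305),.054)]: print(n,onz(cp,*B(q),z))
print('bar',onz(cp,*A((302,307)),.083))
s=telemetry.sense(); print(R.from_quat(s['tool_rot']).as_matrix())
```

```text
cover [[ 0.5618 -0.2343  0.053 ]
 [ 0.5864 -0.3378  0.053 ]
 [ 0.4628 -0.3641  0.053 ]
 [ 0.4379 -0.2631  0.053 ]] [ 0.5122 -0.2998  0.053 ]
0.1267577692984054 0.10519600788089005 0.2188820528375942 0.2372396842717135
housing [ 0.5122 -0.3001] 0.23772563475099195 res [[-0.0001 -0.0001]
 [-0.      0.0003]
 [ 0.0002 -0.0002]]
FE [ 0.5821 -0.2832  0.072 ] [ 0.5475 -0.2915  0.07  ] 0.03559661500006994 angle -0.004320659073388633
FR [ 0.5404 -0.3568  0.072 ] [ 0.5146 -0.3336  0.07  ] 0.0348294730852256 angle 0.6009993942483294
NL [ 0.4648 -0.248   0.072 ] [ 0.4883 -0.2719  0.07  ] 0.033587823301205626 angle 0.540956842602569
pad [[ 0.57   -0.4204  0.004 ]
 [ 0.5807 -0.5357  0.004 ]
 [ 0.4431 -0.5499  0.004 ]
 [ 0.4302 -0.4351  0.004 ]] [ 0.506  -0.4853  0.004 ]
0.1394941052720758 0.11561774007195723 0.10361175839575824 0.10224498081669812
spool [ 0.6528 -0.3037  0.055 ]
roller [ 0.6118 -0.2132  0.062 ]
weight [ 0.5132 -0.1672  0.054 ]
bar [ 0.5114 -0.3     0.083 ]
[[-0.001  -0.9377  0.3474]
 [-0.0018  0.3474  0.9377]
 [-1.      0.0003 -0.002 ]]
```

Run:
```python
from h import *
np.set_printoptions(precision=3,suppress=True)
T=optics.camera_params('top');S=optics.camera_params('scene')
def tri(a,b):
    d1=ray(T,*a);d2=ray(S,*b);o1=T['origin'];o2=S['origin']
    s=np.linalg.lstsq(np.c_[d1,-d2],o2-o1,rcond=None)[0]
    return (o1+d1*s[0]+o2+d2*s[1])/2,np.linalg.norm(o1+d1*s[0]-o2-d2*s[1])
print('lampneck',tri((147,195),(197,190)))
print('lampjoint',tri((90,185),(178,128)))
print('T',tri((170,430),(475,190)),tri((235,365),(475,190)))
print('press',tri((45,322),(262,250)))
print('shoe toe',tri((165,310),(300,260)))
for z in (0,.05,.1,.15,.2,.3): print(z,onz(T,40,320,z),onz(T,170,430,z),onz(T,235,365,z),onz(T,90,185,z))
print('cam pitch', ray(S,316,240))
```

```text
lampneck (array([ 0.62 , -0.073,  0.237]), np.float64(0.003341194864067502))
lampjoint (array([ 0.608, -0.034,  0.322]), np.float64(0.0033010226929812083))
T (array([ 0.309, -0.137,  0.272]), np.float64(0.01094208814298789)) (array([ 0.357, -0.216,  0.244]), np.float64(0.07145200674644293))
press (array([0.441, 0.045, 0.245]), np.float64(0.0007388457536015292))
shoe toe (array([ 0.47 , -0.086,  0.173]), np.float64(0.020838892226129325))
0 [0.437 0.182 0.   ] [ 0.252 -0.065  0.   ] [ 0.367 -0.174  0.   ] [0.69  0.114 0.   ]
0.05 [0.438 0.155 0.05 ] [ 0.264 -0.078  0.05 ] [ 0.372 -0.181  0.05 ] [0.677 0.092 0.05 ]
0.1 [0.44  0.129 0.1  ] [ 0.275 -0.091  0.1  ] [ 0.377 -0.188  0.1  ] [0.665 0.069 0.1  ]
0.15 [0.441 0.102 0.15 ] [ 0.287 -0.104  0.15 ] [ 0.382 -0.195  0.15 ] [0.652 0.046 0.15 ]
0.2 [0.442 0.076 0.2  ] [ 0.298 -0.117  0.2  ] [ 0.388 -0.202  0.2  ] [0.64  0.023 0.2  ]
0.3 [0.445 0.023 0.3  ] [ 0.321 -0.143  0.3  ] [ 0.398 -0.216  0.3  ] [ 0.615 -0.023  0.3  ]
cam pitch [ 0.457 -0.797 -0.394]
```

```bash
cat >> h.py <<'E'
def st():
    s=telemetry.sense(); M=R.from_quat(s['tool_rot']).as_matrix(); return s,np.array(s['tcp_pos']),M,np.arctan2(M[1,2],M[0,2])
def to(*ts):
    s,p,M,psi=st()
    print('t %.2f'%s['t'],'tcp',np.round(p,4),'psi %.3f'%psi,'F',np.round(s['force'],1),'q1,6',np.round(s['q'][[0,5]] if hasattr(s['q'],'shape') else [s['q'][0],s['q'][5]],2),'gap %.2f'%s['finger_gap'],'tilt',np.round(M[2],3))
    for x,y,z,a in ts:
        d=M.T@(np.array([x,y,z])-p); t=-((a-psi+np.pi)%(2*np.pi)-np.pi)
        print([round(float(v),4) for v in d]+[round(float(t),3)])
AX={'NL':(.4648,-.2480),'FE':(.5821,-.2832),'FR':(.5404,-.3568)}; TH=.2377
A0={'NL':TH-np.pi/2,'FE':TH+np.pi,'FR':TH+np.pi/2}
def push(k,a,d=.0155,r=.024,z=.059):
    f=A0[k]+a; u=np.array([np.cos(f),np.sin(f)]); n=np.array([-u[1],u[0]])
    c=np.array(AX[k])+r*u-d*n
    return (c[0],c[1],z,f if k=='NL' else f-np.pi)
E
python3 -c "
from h import *
to((.25,.54,.38,.8),(.40,.12,.38,.0),(.43,-.1,.38,-.79),(.4649,-.2816,.38,-.79))
print(push('NL',.54,.0235))"
```

```text
t 0.10 tcp [0.2168 0.5855 0.2304] psi 1.216 F [ 0.6  0.2 -0.2] q1,6 [ 1.04 -0.18] gap 1.00 tilt [-1.     0.    -0.002]
[-0.1496, -0.0469, -0.0314, 0.416]
[-0.149, -0.3335, -0.3732, 1.216]
[-0.1486, -0.438, -0.569, 2.006]
[-0.1483, -0.5338, -0.7272, 2.006]
(np.float64(0.46489498285015907), np.float64(-0.28158929856752263), 0.059, -0.7930963267948965)
```

Request:
{"fn": "step_arm", "kwargs": {
  "commands": [
    [-0.15,-0.047,-0.031,0.4],
    [-0.15,-0.047,-0.031,0.4],
    [-0.15,-0.047,-0.031,0.4],
    [-0.15,-0.06,-0.06,0.5],
    [-0.15,-0.09,-0.09,0.6],
    [-0.15,-0.12,-0.12,0.7],
    [-0.15,-0.15,-0.15,0.8],
    [-0.15,-0.18,-0.18,0.9]
  ],
  "jaw": 0.0,
  "grip_force": 20
}}

```text
t: 0.77
tcp_pos: [0.3178, 0.3642, 0.3808]
tool_rot: [-0.11, 0.699, 0.109, 0.698]
force: [1.1, 0.4, 1.2]
finger_gap: -0.004
```

```bash
python3 -c "
from h import *
to((.40,.12,.38,.0),(.43,-.1,.38,-.79),(.4649,-.2816,.38,-.79))"
```

```text
t 0.77 tcp [0.3178 0.3642 0.3808] psi 0.312 F [1.1 0.4 1.2] q1,6 [0.62 0.31] gap -0.00 tilt [-1.    -0.001 -0.001]
[0.0011, -0.2576, 0.0032, 0.312]
[0.0015, -0.4762, -0.0358, 1.102]
[0.0017, -0.6597, -0.0583, 1.102]
```

Request:
{"fn": "step_arm", "kwargs": {
  "commands": [
    [0.0,-0.04,0.0,0.1],
    [0.0,-0.08,0.0,0.2],
    [0.0,-0.12,0.0,0.3],
    [0.0,-0.16,0.0,0.4],
    [0.0,-0.2,0.0,0.5],
    [0.0,-0.24,0.0,0.6],
    [0.0,-0.28,-0.005,0.7],
    [0.0,-0.32,-0.01,0.8]
  ]
}}

```text
t: 1.43
tcp_pos: [0.4064, 0.0547, 0.381]
tool_rot: [0.172, 0.686, -0.173, 0.686]
force: [0.8, 0.7, -0.3]
finger_gap: 0.003
```

```bash
python3 -c "
from h import *
to((.43,-.1,.38,-.79),(.4649,-.2816,.38,-.79))"
```

```text
t 1.43 tcp [0.4064 0.0547 0.381 ] psi -0.493 F [ 0.8  0.7 -0.3] q1,6 [-0.14  0.35] gap 0.00 tilt [-1.    -0.002 -0.   ]
[0.0013, -0.1251, 0.094, 0.297]
[0.0015, -0.2686, 0.2107, 0.297]
```

Request:
{"fn": "step_arm", "kwargs": {
  "commands": [
    [0.0,-0.034,0.027,0.1],
    [0.0,-0.067,0.053,0.2],
    [0.0,-0.1,0.079,0.3],
    [0.0,-0.134,0.105,0.297],
    [0.0,-0.168,0.131,0.297],
    [0.0,-0.202,0.157,0.297],
    [0.0,-0.235,0.184,0.297],
    [0.0,-0.268,0.21,0.297]
  ]
}}

```text
t: 2.1
tcp_pos: [0.4626, -0.2739, 0.3811]
tool_rot: [0.272, 0.653, -0.273, 0.652]
force: [0.5, -0.7, 0.5]
finger_gap: 0.002
```

```bash
python3 -c "
from h import *
snap('wrist','w1'); snap('top','t1')
to((.4649,-.2816,.38,-.79),(.4649,-.2816,.20,-.793))"
```

```text
t 2.20 tcp [ 0.4636 -0.2781  0.3802] psi -0.796 F [ 0.6  0.4 -0.2] q1,6 [-0.75  0.05] gap -0.00 tilt [-1.    -0.004  0.002]
[0.0002, -0.0015, 0.0034, -0.006]
[0.1802, -0.0009, 0.003, -0.003]
```

View pics/w1.png

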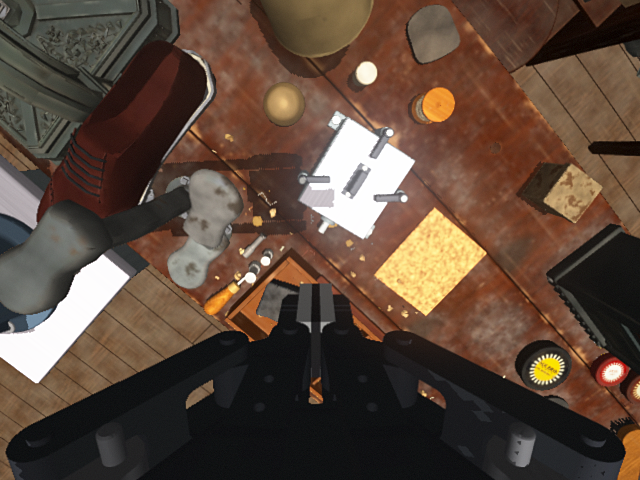

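Run:
```python
from h import *
im=cv2.imread('pics/w1.png'); c=im[90:260,270:440]; cv2.imwrite('pics/w1z.png',cv2.resize(c,None,fx=3.5,fy=3.5,interpolation=cv2.INTER_CUBIC))
cp=optics.camera_params('wrist')
for k,v in dict(NL=AX['NL'],FE=AX['FE'],FR=AX['FR']).items(): print(k,proj(cp,[*v,.072]), (proj(cp,[*v,.072])-[270,90])*3.5)
for a,b in ((.43,-.17),(.37,-.17)): print(onz(cp,215,200,.13))
```

```text
NL [[300.05942618 178.44365279]] [[105.20799163 309.55278477]]
FE [[386.70536616 130.19067017]] [[408.46878156 140.66734558]]
FR [[401.46794982 195.85047083]] [[460.13782437 370.47664792]]
[ 0.38643333 -0.19327969  0.13      ]
[ 0.38643333 -0.19327969  0.13      ]
```

View pics/w1z.png

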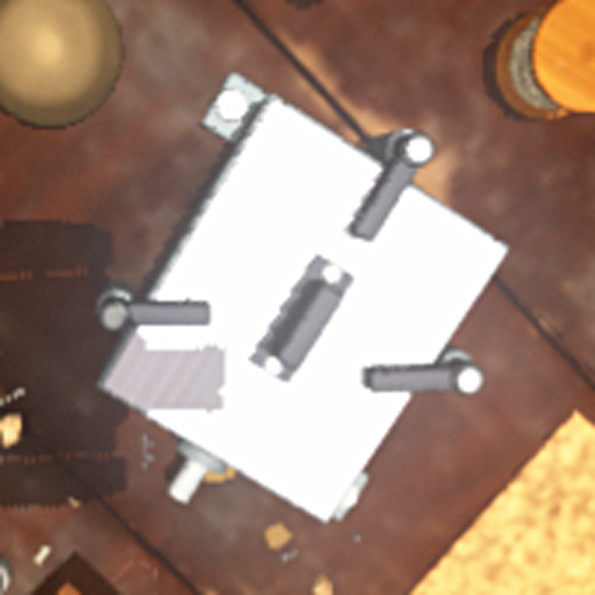

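Request:
{"fn": "step_arm", "kwargs": {
  "commands": [
    [0.04,0.0,0.003,0],
    [0.08,0.0,0.003,0],
    [0.12,0.0,0.003,0],
    [0.15,0.0,0.003,0],
    [0.18,0.0,0.003,0],
    [0.2,0.0,0.003,0],
    [0.2,0.0,0.003,0]
  ]
}}

```text
t: 2.78
tcp_pos: [0.4626, -0.278, 0.1758]
tool_rot: [0.274, 0.655, -0.274, 0.648]
force: [-0.4, 0.5, 0.3]
finger_gap: -0.002
```

Run:
```python
from h import *
to(push('NL',.54,.0235))
cp,im=snap('wrist','w2'); im=im[:,:,::-1]; c=im[60:260,200:460]; cv2.imwrite('pics/w2z.png',cv2.resize(c,None,fx=3,fy=3,interpolation=cv2.INTER_CUBIC))
for k,v in AX.items(): print(k,(proj(cp,[*v,.072])-[200,60])*3)
to()
```

```text
t 2.78 tcp [ 0.4626 -0.278   0.1758] psi -0.795 F [-0.4  0.5  0.3] q1,6 [-0.75  0.05] gap -0.00 tilt [-1.    -0.004 -0.009]
[0.1167, -0.0004, 0.0053, -0.002]
NL [[273.80432204 445.66305864]]
FE [[750.34043141 186.09263406]]
FR [[812.07411087 537.08578871]]
t 2.83 tcp [ 0.464  -0.2792  0.1781] psi -0.795 F [-0.5  0.5  0. ] q1,6 [-0.75  0.05] gap 0.00 tilt [-1.    -0.004 -0.005]
```

View pics/w2z.png

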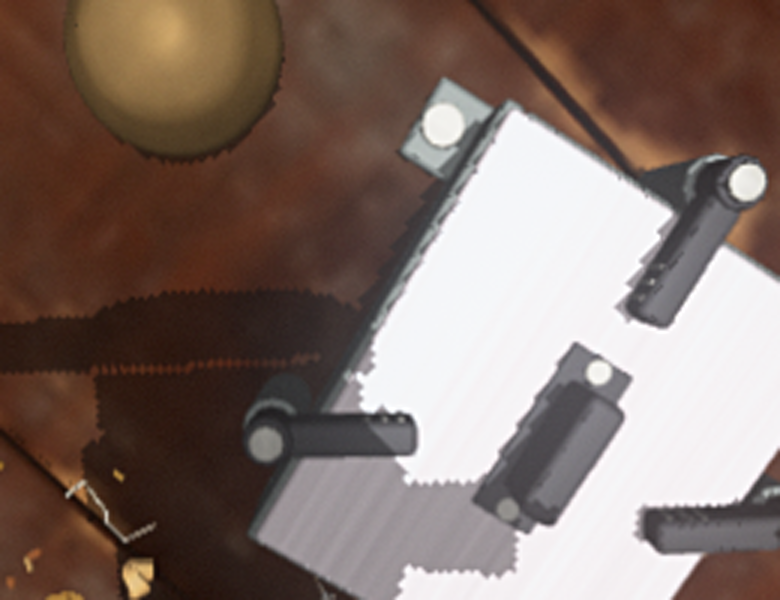

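Request:
{"fn": "step_arm", "kwargs": {
  "commands": [
    [0.035,0.0,0.003,0],
    [0.07,0.0,0.003,0],
    [0.1,0.0,0.003,0],
    [0.117,0.0,0.003,0],
    [0.117,0.0,0.003,0],
    [0.117,0.0,0.003,0]
  ]
}}

```text
t: 3.33
tcp_pos: [0.4661, -0.2817, 0.062]
tool_rot: [0.273, 0.654, -0.274, 0.65]
force: [1.0, -0.4, 0.7]
finger_gap: -0.001
```

Run:
```python
from h import *
to(push('NL',.54,.0235),*[push('NL',a) for a in (.55,.65,.75,.85,.95,1.05,1.15,1.25)])
snap('wrist','w3')
```

```text
t 3.33 tcp [ 0.4661 -0.2817  0.062 ] psi -0.795 F [ 1.  -0.4  0.7] q1,6 [-0.75  0.05] gap -0.00 tilt [-1.    -0.004 -0.004]
[0.003, -0.0008, -0.0009, -0.002]
[0.003, 0.0074, -0.0008, -0.012]
[0.003, 0.0099, 0.0006, -0.112]
[0.003, 0.0125, 0.0018, -0.212]
[0.0029, 0.0152, 0.0026, -0.312]
[0.0029, 0.018, 0.0032, -0.412]
[0.0029, 0.0209, 0.0036, -0.512]
[0.0029, 0.0237, 0.0036, -0.612]
[0.0029, 0.0266, 0.0033, -0.712]
```

View pics/w3.png

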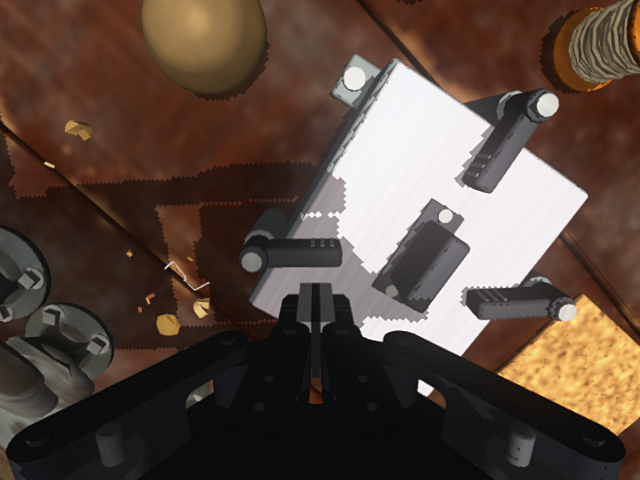

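Request:
{"fn": "step_arm", "kwargs": {
  "commands": [
    [0.002,0.007,-0.001,-0.01],
    [0.002,0.01,0.001,-0.11],
    [0.002,0.0125,0.002,-0.21],
    [0.002,0.015,0.003,-0.31],
    [0.002,0.018,0.003,-0.41],
    [0.002,0.021,0.004,-0.51],
    [0.002,0.024,0.004,-0.61],
    [0.002,0.027,0.003,-0.71]
  ]
}}

```text
t: 4.05
tcp_pos: [0.49, -0.2665, 0.0631]
tool_rot: [0.026, 0.706, -0.03, 0.707]
force: [0.3, -1.5, -0.6]
finger_gap: 0.001
```

Run:
```python
from h import *
to(*[push('NL',a) for a in (1.35,1.45,1.55,1.65,1.75,1.85,1.95,2.05)])
snap('wrist','w4')
```

```text
t 4.05 tcp [ 0.49   -0.2665  0.0631] psi -0.079 F [ 0.3 -1.5 -0.6] q1,6 [-0.7  -0.61] gap 0.00 tilt [-1.    -0.006  0.001]
[0.0041, 0.0034, -0.0012, -0.096]
[0.0041, 0.006, -0.0001, -0.196]
[0.004, 0.0087, 0.0009, -0.296]
[0.004, 0.0115, 0.0015, -0.396]
[0.004, 0.0143, 0.0019, -0.496]
[0.004, 0.0172, 0.0019, -0.596]
[0.004, 0.02, 0.0017, -0.696]
[0.004, 0.0228, 0.0012, -0.796]
```

View pics/w4.png

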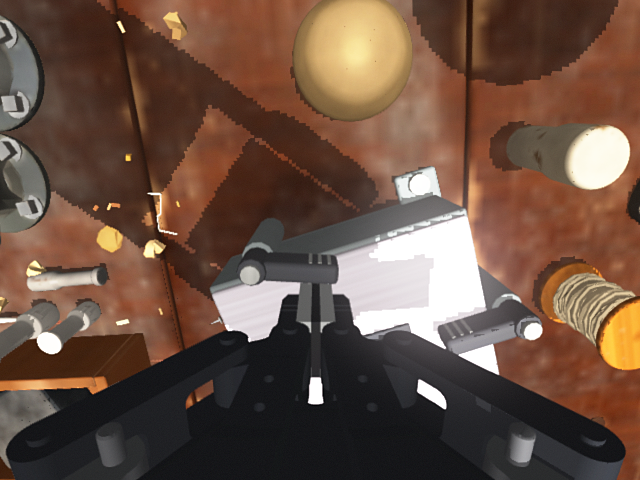

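Request:
{"fn": "step_arm", "kwargs": {
  "commands": [
    [0.004,0.003,-0.001,-0.1],
    [0.004,0.006,0.0,-0.2],
    [0.004,0.009,0.001,-0.3],
    [0.004,0.0115,0.001,-0.4],
    [0.004,0.0145,0.002,-0.5],
    [0.004,0.017,0.002,-0.6],
    [0.004,0.02,0.002,-0.68],
    [0.004,0.021,0.002,-0.72]
  ]
}}

```text
t: 4.77
tcp_pos: [0.4958, -0.246, 0.0611]
tool_rot: [-0.228, 0.67, 0.221, 0.671]
force: [0.0, -0.9, 0.6]
finger_gap: 0.002
```

Run:
```python
from h import *
to(*[push('NL',a) for a in (1.95,2.0,2.05)],push('NL',2.0,d=.014))
snap('wrist','w5')
```

```text
t 4.77 tcp [ 0.4958 -0.246   0.0611] psi 0.646 F [ 0.  -0.9  0.6] q1,6 [-0.66 -1.3 ] gap 0.00 tilt [-1.    -0.01  -0.001]
[0.0021, 0.0008, -0.0024, 0.029]
[0.0021, 0.002, -0.0016, -0.021]
[0.0021, 0.0033, -0.0009, -0.071]
[0.002, 0.0035, -0.0016, -0.021]
```

View pics/w5.png

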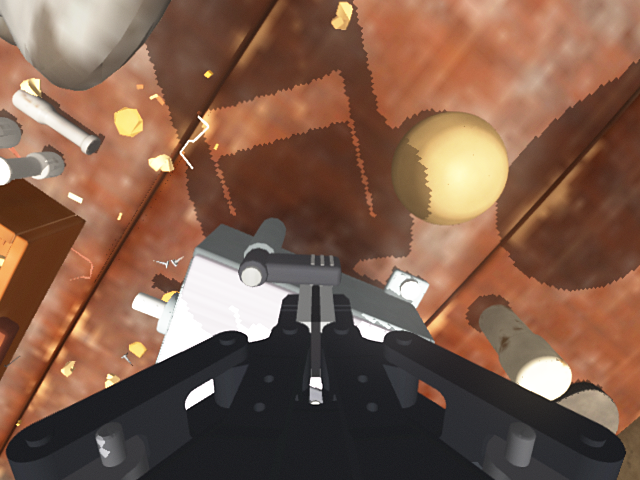

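Request:
{"fn": "step_arm", "kwargs": {
  "commands": [
    [0.001,0.002,-0.001,-0.02],
    [0.001,0.004,-0.001,-0.03],
    [0.001,0.006,-0.001,-0.03],
    [0.001,0.006,-0.001,-0.03]
  ]
}}

```text
t: 5.15
tcp_pos: [0.4942, -0.2442, 0.0615]
tool_rot: [-0.24, 0.665, 0.228, 0.67]
force: [4.3, -3.9, 2.0]
finger_gap: 0.001
```

Run:
```python
from h import *
to(push('NL',2.0,d=.014))
cp,im=snap('wrist','w6')
```

```text
t 5.15 tcp [ 0.4942 -0.2442  0.0615] psi 0.675 F [ 4.3 -3.9  2. ] q1,6 [-0.66 -1.33] gap 0.00 tilt [-1.    -0.019  0.001]
[0.0024, 0.0012, -0.0015, 0.008]
```

View pics/w6.png

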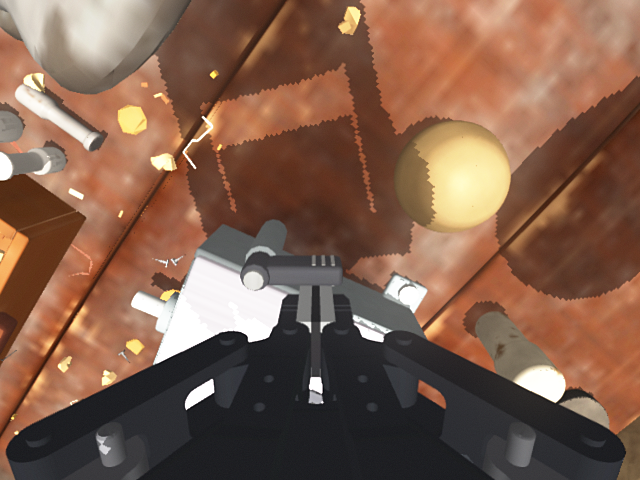

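Request:
{"fn": "step_arm", "kwargs": {
  "commands": [
    [0.0,-0.006,0.0,0],
    [-0.01,-0.01,0.0,0],
    [-0.04,-0.01,0.0,0.05],
    [-0.07,-0.01,0.0,0.15],
    [-0.07,-0.01,0.0,0.25],
    [-0.07,-0.01,0.0,0.35],
    [-0.07,-0.01,0.0,0.4],
    [-0.07,-0.01,0.0,0.44]
  ]
}}

```text
t: 5.87
tcp_pos: [0.4987, -0.2503, 0.1317]
tool_rot: [-0.087, 0.699, 0.077, 0.705]
force: [0.2, -0.2, 0.6]
finger_gap: 0.004
```

Run:
```python
from h import *
P=push('FE',0,.0255); to((*P[:2],.12,P[3]),P)
```

```text
t 5.87 tcp [ 0.4987 -0.2503  0.1317] psi 0.232 F [ 0.2 -0.2  0.6] q1,6 [-0.66 -0.89] gap 0.00 tilt [-1.    -0.014  0.007]
[0.0124, -0.0256, 0.0494, -0.006]
[0.0734, -0.0248, 0.049, -0.006]
```

Request:
{"fn": "step_arm", "kwargs": {
  "commands": [
    [0.01,-0.013,0.025,0],
    [0.01,-0.025,0.049,0],
    [0.01,-0.025,0.049,0],
    [0.03,-0.025,0.049,0],
    [0.055,-0.025,0.049,0],
    [0.073,-0.025,0.049,0],
    [0.073,-0.025,0.049,0],
    [0.073,-0.025,0.049,0]
  ]
}}

```text
t: 6.53
tcp_pos: [0.5513, -0.2633, 0.0584]
tool_rot: [-0.085, 0.701, 0.078, 0.704]
force: [0.2, -0.9, -0.4]
finger_gap: 0.002
```

Run:
```python
from h import *
to(push('FE',-.05,.0175),*[push('FE',a) for a in (-.05,.05,.15,.25,.35,.45,.55,.65)])
snap('wrist','w7'); cp,im=snap('top','t7'); cv2.imwrite('pics/t7z.png',cv2.resize(im[180:345,190:455,::-1],None,fx=3,fy=3,interpolation=cv2.INTER_CUBIC))
```

```text
t 6.53 tcp [ 0.5513 -0.2633  0.0584] psi 0.232 F [ 0.2 -0.9 -0.4] q1,6 [-0.63 -0.85] gap 0.00 tilt [-1.    -0.011  0.004]
[-0.0005, -0.0079, 0.0022, 0.044]
[-0.0005, -0.0099, 0.0021, 0.044]
[-0.0005, -0.0123, 0.0005, -0.056]
[-0.0005, -0.0148, -0.0007, -0.156]
[-0.0005, -0.0175, -0.0018, -0.256]
[-0.0004, -0.0202, -0.0025, -0.356]
[-0.0004, -0.0231, -0.003, -0.456]
[-0.0004, -0.0259, -0.0032, -0.556]
[-0.0003, -0.0288, -0.0031, -0.656]
```

View pics/w7.png

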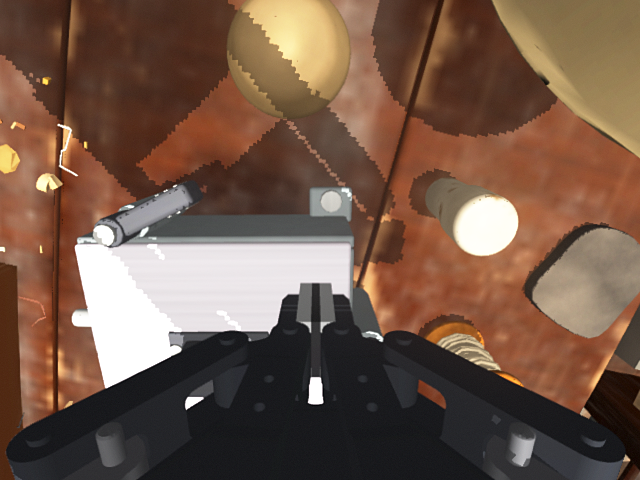

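View pics/t7z.png

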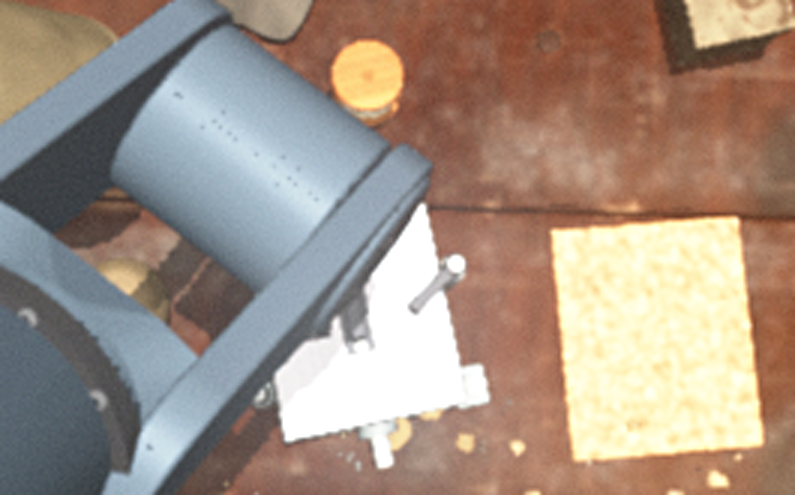

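Request:
{"fn": "step_arm", "kwargs": {
  "commands": [
    [-0.001,-0.01,0.002,0.0],
    [-0.001,-0.0125,0.001,-0.06],
    [-0.001,-0.015,-0.001,-0.16],
    [-0.001,-0.0175,-0.002,-0.26],
    [-0.001,-0.02,-0.0025,-0.36],
    [-0.001,-0.023,-0.003,-0.46],
    [-0.001,-0.026,-0.003,-0.56],
    [-0.001,-0.029,-0.003,-0.66]
  ]
}}

```text
t: 7.3
tcp_pos: [0.5569, -0.2933, 0.0631]
tool_rot: [-0.312, 0.636, 0.301, 0.639]
force: [-1.7, 2.8, 0.3]
finger_gap: 0.002
```

Run:
```python
from h import *
to(*[push('FE',a) for a in (.75,.85,.95,1.05,1.15,1.25,1.35,1.45)])
```

```text
t 7.30 tcp [ 0.5569 -0.2933  0.0631] psi 0.896 F [-1.7  2.8  0.3] q1,6 [-0.66 -1.55] gap 0.00 tilt [-1.    -0.016 -0.003]
[0.0041, -0.0001, -0.0016, -0.091]
[0.0041, -0.0027, -0.0028, -0.191]
[0.0042, -0.0054, -0.0038, -0.291]
[0.0042, -0.0082, -0.0044, -0.391]
[0.0042, -0.011, -0.0048, -0.491]
[0.0043, -0.0139, -0.0049, -0.591]
[0.0043, -0.0167, -0.0047, -0.691]
[0.0044, -0.0195, -0.0042, -0.791]
```

Request:
{"fn": "step_arm", "kwargs": {
  "commands": [
    [0.004,-0.001,-0.002,-0.09],
    [0.004,-0.003,-0.003,-0.19],
    [0.004,-0.0055,-0.004,-0.29],
    [0.005,-0.008,-0.0045,-0.39],
    [0.005,-0.011,-0.005,-0.49],
    [0.005,-0.014,-0.005,-0.59],
    [0.005,-0.017,-0.005,-0.69],
    [0.006,-0.0195,-0.004,-0.79]
  ]
}}

```text
t: 7.97
tcp_pos: [0.57, -0.31, 0.0591]
tool_rot: [0.535, -0.47, -0.523, -0.468]
force: [-1.8, -0.4, 1.9]
finger_gap: -0.002
```

Run:
```python
from h import *
to(*[push('FE',a) for a in (1.55,1.65,1.75,1.85,1.95,2.0,2.05)])
```

```text
t 7.97 tcp [ 0.57   -0.31    0.0591] psi 1.691 F [-1.8 -0.4  1.9] q1,6 [-0.67 -2.36] gap -0.00 tilt [-1.    -0.01  -0.015]
[0.0001, -0.0021, -0.0003, -0.097]
[0.0002, -0.0047, -0.0014, -0.197]
[0.0002, -0.0074, -0.0024, -0.297]
[0.0003, -0.0102, -0.003, -0.397]
[0.0003, -0.013, -0.0034, -0.497]
[0.0003, -0.0145, -0.0034, -0.547]
[0.0003, -0.0159, -0.0034, -0.597]
```

Request:
{"fn": "step_arm", "kwargs": {
  "commands": [
    [0.001,-0.0025,-0.001,-0.1],
    [0.001,-0.005,-0.002,-0.2],
    [0.001,-0.008,-0.002,-0.29],
    [0.001,-0.0105,-0.003,-0.32],
    [0.001,-0.013,-0.003,-0.32],
    [0.001,-0.015,-0.003,-0.32],
    [0.001,-0.016,-0.003,-0.32]
  ]
}}

```text
t: 8.55
tcp_pos: [0.585, -0.3119, 0.0593]
tool_rot: [0.602, -0.381, -0.592, -0.376]
force: [-8.3, -2.3, 5.8]
finger_gap: 0.002
```

Run:
```python
from h import *
to(push('FE',2.0),push('FE',2.05))
cp,im=snap('top','t8'); cv2.imwrite('pics/t8z.png',cv2.resize(im[180:345,190:455,::-1],None,fx=3,fy=3,interpolation=cv2.INTER_CUBIC))
```

```text
t 8.55 tcp [ 0.585  -0.3119  0.0593] psi 2.011 F [-8.3 -2.3  5.8] q1,6 [-0.66 -2.66] gap 0.00 tilt [-1.    -0.001 -0.017]
[0.0003, 0.0001, 0.0004, -0.226]
[0.0003, -0.0012, -0.0001, -0.276]
```

View pics/t8z.png

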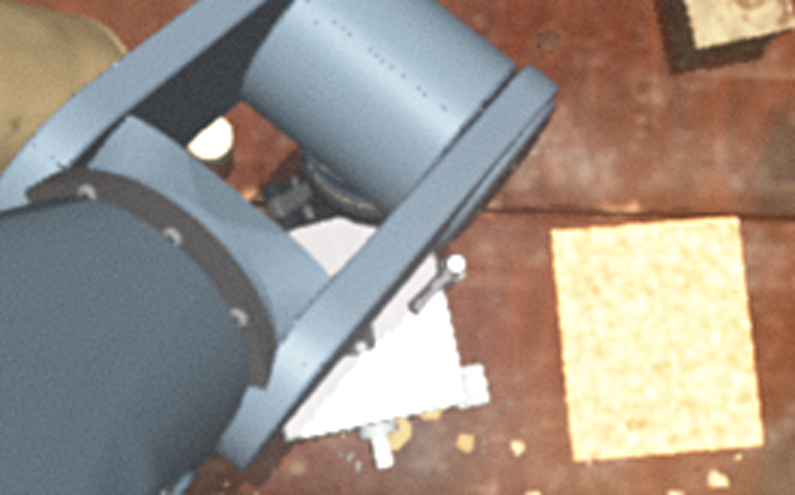

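Request:
{"fn": "step_arm", "kwargs": {
  "commands": [
    [0.0,0.006,0.0,0.0],
    [-0.01,0.012,0.0,0.0],
    [-0.04,0.012,0.0,0.1],
    [-0.065,0.012,0.0,0.22],
    [-0.065,0.012,0.0,0.34],
    [-0.065,0.012,0.0,0.46],
    [-0.065,0.012,0.0,0.58],
    [-0.065,0.012,0.0,0.7]
  ]
}}

```text
t: 9.27
tcp_pos: [0.5741, -0.3168, 0.126]
tool_rot: [-0.436, 0.562, 0.422, 0.562]
force: [-0.4, 0.0, -0.3]
finger_gap: 0.001
```

Run:
```python
from h import *
P=push('FR',.6,.0255); to((*P[:2],.125,P[3]),P)
```

```text
t 9.27 tcp [ 0.5741 -0.3168  0.126 ] psi 1.304 F [-0.4  0.  -0.3] q1,6 [-0.67 -1.97] gap 0.00 tilt [-1.    -0.015 -0.012]
[0.0007, 0.032, -0.0139, 2.038]
[0.0667, 0.033, -0.0131, 2.038]
```

Request:
{"fn": "step_arm", "kwargs": {
  "commands": [
    [0.0,0.016,-0.007,0.12],
    [0.0,0.032,-0.014,0.24],
    [0.0,0.032,-0.014,0.36],
    [0.0,0.032,-0.014,0.48],
    [0.0,0.032,-0.014,0.6],
    [0.0,0.032,-0.014,0.72],
    [0.0,0.032,-0.014,0.84],
    [0.0,0.032,-0.014,0.96]
  ]
}}

```text
t: 9.93
tcp_pos: [0.5401, -0.3225, 0.127]
tool_rot: [-0.126, 0.693, 0.112, 0.701]
force: [-0.6, -0.2, -0.4]
finger_gap: 0.004
```

Request:
{"fn": "step_arm", "kwargs": {
  "commands": [
    [0.0,0.0,0.0,0.12],
    [0.0,0.0,0.0,0.24],
    [0.0,0.0,0.0,0.36],
    [0.0,0.0,0.0,0.48],
    [0.0,0.0,0.0,0.6],
    [0.0,0.0,0.0,0.72],
    [0.0,0.0,0.0,0.84],
    [0.0,0.0,0.0,0.96]
  ]
}}

```text
t: 10.6
tcp_pos: [0.5407, -0.3231, 0.1282]
tool_rot: [0.214, 0.665, -0.223, 0.68]
force: [0.1, -0.2, 0.2]
finger_gap: 0.001
```

Run:
```python
from h import *
P=push('FR',.6,.0255); to((*P[:2],.125,P[3]),P)
```

```text
t 10.60 tcp [ 0.5407 -0.3231  0.1282] psi -0.629 F [ 0.1 -0.2  0.2] q1,6 [-0.71 -0.08] gap 0.00 tilt [-1.    -0.006  0.024]
[0.0032, 0.0005, -0.0017, 0.104]
[0.0691, 0.0008, -0.0033, 0.104]
```

Request:
{"fn": "step_arm", "kwargs": {
  "commands": [
    [0.0,0.001,-0.003,0.1],
    [0.02,0.001,-0.003,0.1],
    [0.04,0.001,-0.003,0.1],
    [0.06,0.001,-0.003,0.1],
    [0.069,0.001,-0.003,0.1],
    [0.069,0.001,-0.003,0.1]
  ]
}}

```text
t: 11.1
tcp_pos: [0.539, -0.3212, 0.0577]
tool_rot: [0.249, 0.654, -0.256, 0.667]
force: [-0.6, -0.2, -1.1]
finger_gap: -0.001
```

Run:
```python
from h import *
to(*[push('FR',a) for a in (.55,.65,.75,.85,.95,1.05,1.15,1.25)])
snap('wrist','w9')
cp,im=snap('top','t9'); cv2.imwrite('pics/t9z.png',cv2.resize(im[180:345,190:455,::-1],None,fx=3,fy=3,interpolation=cv2.INTER_CUBIC))
```

```text
t 11.10 tcp [ 0.539  -0.3212  0.0577] psi -0.730 F [-0.6 -0.2 -1.1] q1,6 [-0.71  0.02] gap -0.00 tilt [-1.    -0.003  0.021]
[-0.0013, -0.0088, 0.0016, 0.053]
[-0.0013, -0.0112, 0.0001, -0.047]
[-0.0013, -0.0137, -0.0012, -0.147]
[-0.0013, -0.0164, -0.0023, -0.247]
[-0.0013, -0.0191, -0.003, -0.347]
[-0.0013, -0.022, -0.0035, -0.447]
[-0.0013, -0.0248, -0.0038, -0.547]
[-0.0013, -0.0277, -0.0037, -0.647]
```

View pics/w9.png

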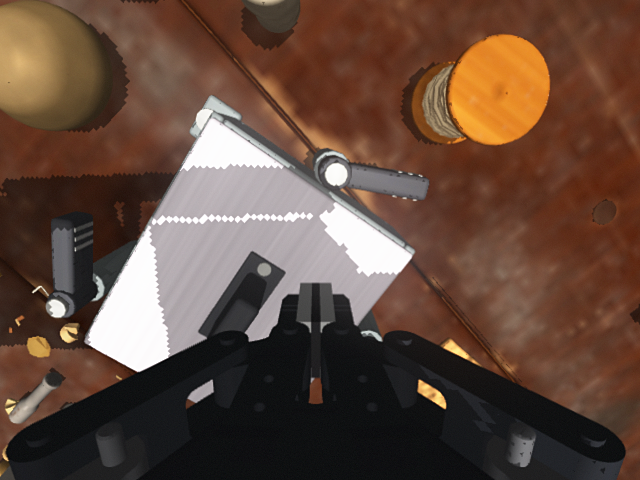

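View pics/t9z.png

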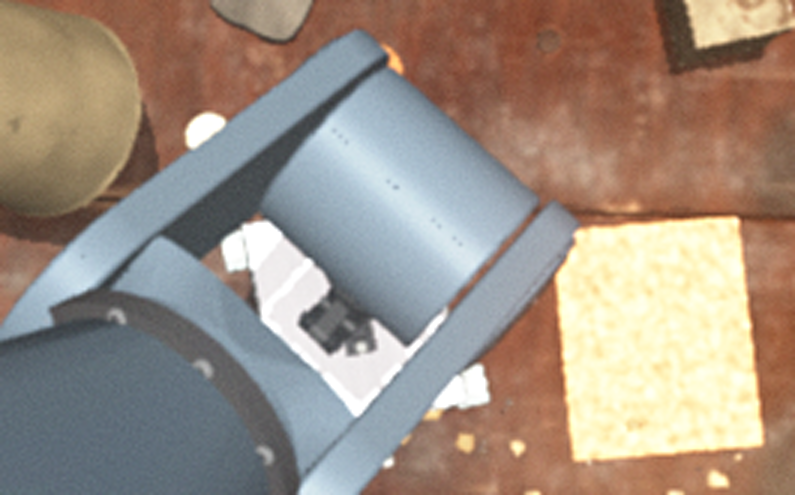

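Request:
{"fn": "step_arm", "kwargs": {
  "commands": [
    [-0.001,-0.009,0.0015,0.05],
    [0.0,-0.0115,0.0,-0.05],
    [0.0,-0.014,-0.001,-0.15],
    [0.0,-0.0165,-0.002,-0.25],
    [0.001,-0.0195,-0.003,-0.35],
    [0.001,-0.022,-0.0035,-0.45],
    [0.001,-0.025,-0.004,-0.55],
    [0.001,-0.028,-0.004,-0.65]
  ]
}}

```text
t: 11.87
tcp_pos: [0.5203, -0.3407, 0.0609]
tool_rot: [0.02, 0.699, -0.034, 0.714]
force: [2.7, 2.0, 0.8]
finger_gap: 0.002
```

Run:
```python
from h import *
to(*[push('FR',a) for a in (1.35,1.45,1.55,1.65,1.75,1.85,1.95,2.05)])
```

```text
t 11.87 tcp [ 0.5203 -0.3407  0.0609] psi -0.075 F [2.7 2.  0.8] q1,6 [-0.76 -0.68] gap 0.00 tilt [-1.    -0.019  0.023]
[0.0018, -0.0013, -0.0041, -0.092]
[0.0019, -0.0039, -0.0053, -0.192]
[0.0019, -0.0066, -0.0063, -0.292]
[0.0019, -0.0094, -0.0069, -0.392]
[0.002, -0.0122, -0.0073, -0.492]
[0.002, -0.015, -0.0074, -0.592]
[0.0021, -0.0179, -0.0072, -0.692]
[0.0022, -0.0207, -0.0067, -0.792]
```

Request:
{"fn": "step_arm", "kwargs": {
  "commands": [
    [0.002,-0.0015,-0.004,-0.09],
    [0.002,-0.004,-0.005,-0.19],
    [0.002,-0.007,-0.006,-0.29],
    [0.003,-0.0095,-0.007,-0.39],
    [0.003,-0.0125,-0.007,-0.49],
    [0.003,-0.015,-0.007,-0.59],
    [0.003,-0.018,-0.007,-0.69],
    [0.003,-0.0195,-0.007,-0.74]
  ]
}}

```text
t: 12.53
tcp_pos: [0.5124, -0.3597, 0.0598]
tool_rot: [-0.242, 0.663, 0.222, 0.673]
force: [-0.1, 4.4, 0.7]
finger_gap: -0.004
```

Run:
```python
from h import *
to(*[push('FR',a) for a in (1.95,2.0,2.05)])
```

```text
t 12.53 tcp [ 0.5124 -0.3597  0.0598] psi 0.669 F [-0.1  4.4  0.7] q1,6 [-0.79 -1.46] gap -0.00 tilt [-1.    -0.03   0.005]
[0.0008, 0.0017, 0.0006, 0.052]
[0.0008, 0.0005, -0.0002, 0.002]
[0.0009, -0.0007, -0.0009, -0.048]
```

Request:
{"fn": "step_arm", "kwargs": {
  "commands": [
    [0.001,-0.002,0.0,0.0],
    [0.001,-0.003,0.0,0.0],
    [0.001,-0.003,0.0,0.0]
  ]
}}

```text
t: 12.78
tcp_pos: [0.5125, -0.3598, 0.0598]
tool_rot: [-0.239, 0.664, 0.224, 0.672]
force: [-3.7, 4.8, 3.2]
finger_gap: 0.001
```

Request:
{"fn": "step_arm", "kwargs": {
  "commands": [
    [0.0,0.007,0.0,0.0],
    [-0.01,0.012,0.0,0.0],
    [-0.04,0.012,0.0,-0.1],
    [-0.08,0.012,0.0,-0.22],
    [-0.1,0.012,0.0,-0.34],
    [-0.1,0.012,0.0,-0.46],
    [-0.1,0.012,0.0,-0.58],
    [-0.1,0.012,0.0,-0.7]
  ],
  "jaw": 0.04
}}

```text
t: 13.45
tcp_pos: [0.5041, -0.3495, 0.1623]
tool_rot: [-0.459, 0.545, 0.438, 0.548]
force: [-0.2, -0.8, 0.1]
finger_gap: 0.467
```

Run:
```python
from h import *
to((.5122,-.3001,.16,1.808))
```

```text
t 13.45 tcp [ 0.5041 -0.3495  0.1623] psi 1.372 F [-0.2 -0.8  0.1] q1,6 [-0.79 -2.16] gap 0.47 tilt [-1.    -0.026 -0.016]
[0.0015, 0.0018, 0.0501, -0.436]
```

Request:
{"fn": "step_arm", "kwargs": {
  "commands": [
    [0.0,0.002,0.025,-0.12],
    [0.0,0.002,0.05,-0.24],
    [0.0,0.002,0.05,-0.36],
    [0.0,0.002,0.05,-0.44],
    [0.0,0.002,0.05,-0.44],
    [0.0,0.002,0.05,-0.44]
  ]
}}

```text
t: 13.95
tcp_pos: [0.5126, -0.3005, 0.1628]
tool_rot: [0.568, -0.438, -0.544, -0.436]
force: [0.3, 0.2, -0.6]
finger_gap: 0.469
```

Run:
```python
from h import *
to((.5122,-.3001,.082,1.808))
cp,im=snap('wrist','w10'); print((proj(cp,[[*v,.072] for v in AX.values()])))
print(proj(cp,[[.5114,-.300,.083],[.5122,-.3001,.083]]))
cp,im=snap('top','t10'); cv2.imwrite('pics/t10z.png',cv2.resize(im[180:345,190:455,::-1],None,fx=3,fy=3,interpolation=cv2.INTER_CUBIC))
```

```text
t 13.95 tcp [ 0.5126 -0.3005  0.1628] psi 1.810 F [ 0.3  0.2 -0.6] q1,6 [-0.72 -2.53] gap 0.47 tilt [-0.999 -0.018 -0.027]
[0.0808, 0.0017, 0.0026, 0.002]
[[410.48480873 194.07795285]
 [316.57762111 333.44596344]
 [229.72527027 260.1988704 ]]
[[316.94788219 245.88738104]
 [316.51258989 246.9700668 ]]
```

View pics/w10.png

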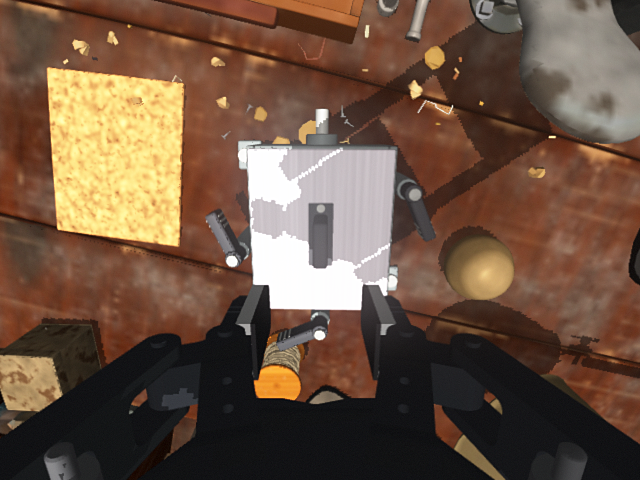

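View pics/t10z.png

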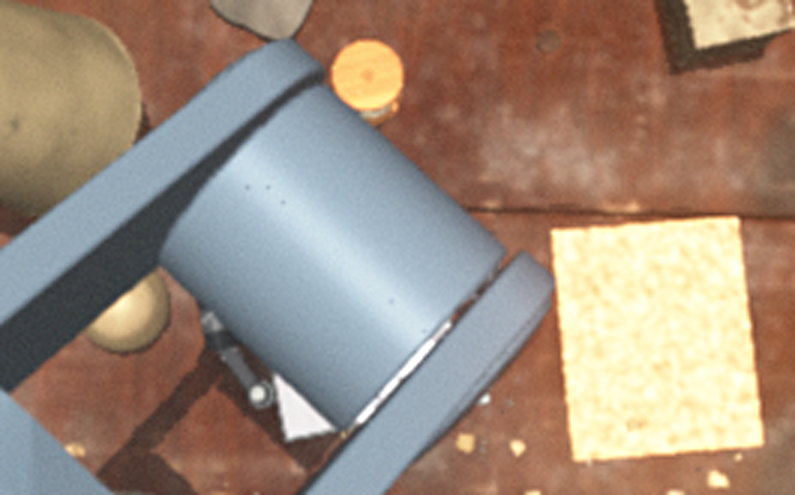

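Request:
{"fn": "step_arm", "kwargs": {
  "commands": [
    [0.03,0.001,0.001,0.0],
    [0.06,0.001,0.002,0.0],
    [0.085,0.002,0.002,0.0],
    [0.1,0.002,0.003,0.0],
    [0.105,0.002,0.003,0.0],
    [0.105,0.002,0.003,0.0]
  ]
}}

```text
t: 14.55
tcp_pos: [0.5114, -0.3002, 0.0559]
tool_rot: [0.566, -0.438, -0.546, -0.436]
force: [-0.2, -0.2, 0.3]
finger_gap: 0.471
```

Run:
```python
from h import *
to((.5122,-.3001,.057,1.808))
cp,im=snap('wrist','w11')
```

```text
t 14.55 tcp [ 0.5114 -0.3002  0.0559] psi 1.809 F [-0.2 -0.2  0.3] q1,6 [-0.72 -2.53] gap 0.47 tilt [-1.    -0.016 -0.024]
[-0.0011, -0.0009, -0.0001, 0.001]
```

View pics/w11.png

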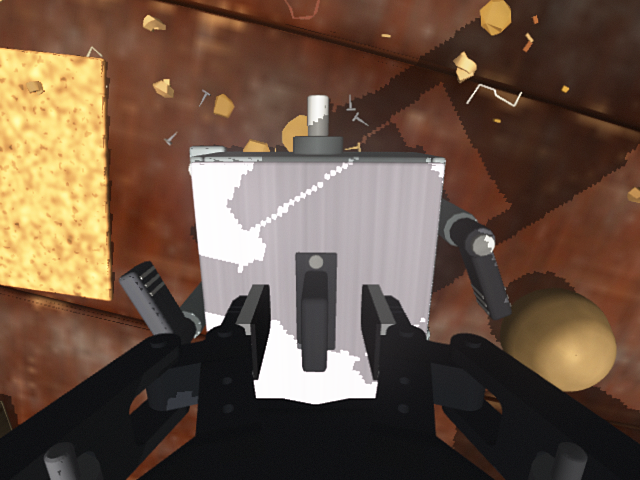

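Request:
{"fn": "step_arm", "kwargs": {
  "commands": [
    [-0.002,0,0,0],
    [-0.002,0,0,0],
    [-0.002,0,0,0],
    [-0.002,0,0,0],
    [-0.002,0,0,0],
    [-0.002,0,0,0]
  ],
  "jaw": 0.0,
  "grip_force": 70
}}

```text
t: 15.1
tcp_pos: [0.5129, -0.3013, 0.0614]
tool_rot: [0.568, -0.438, -0.544, -0.436]
force: [-0.8, -0.2, 5.2]
finger_gap: 0.099
```

Run:
```python
from h import *
to()
cp,im=snap('wrist','w12')
```

```text
t 15.10 tcp [ 0.5129 -0.3013  0.0614] psi 1.808 F [-0.8 -0.2  5.2] q1,6 [-0.72 -2.53] gap 0.10 tilt [-0.999 -0.019 -0.028]
```

View pics/w12.png

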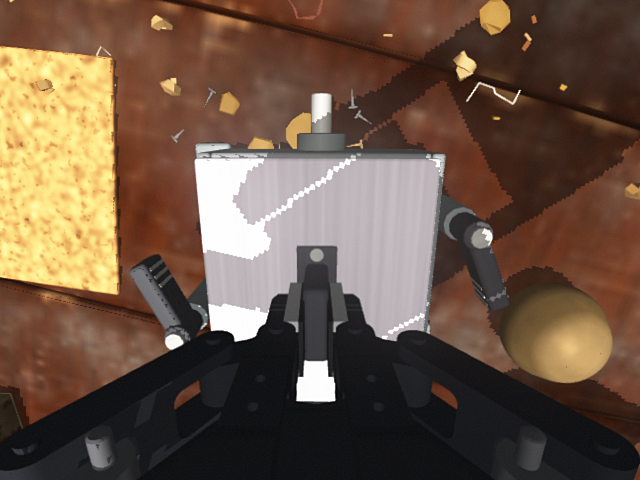

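Request:
{"fn": "step_arm", "kwargs": {
  "commands": [
    [-0.005,0,0,0],
    [-0.015,0,0,0],
    [-0.03,0,0,0],
    [-0.05,0,0,0],
    [-0.07,0,0,0],
    [-0.085,0,0,0],
    [-0.085,0,0,0]
  ]
}}

```text
t: 15.73
tcp_pos: [0.5125, -0.3006, 0.1504]
tool_rot: [0.571, -0.438, -0.541, -0.436]
force: [0.0, -1.3, -2.2]
finger_gap: 0.099
```

Run:
```python
from h import *
to((.506,-.4853,.15,1.673))
cp,im=snap('wrist','w13')
```

```text
t 15.73 tcp [ 0.5125 -0.3006  0.1504] psi 1.809 F [ 0.  -1.3 -2.2] q1,6 [-0.72 -2.53] gap 0.10 tilt [-0.999 -0.024 -0.035]
[0.0054, 0.0499, -0.1778, 0.136]
```

View pics/w13.png

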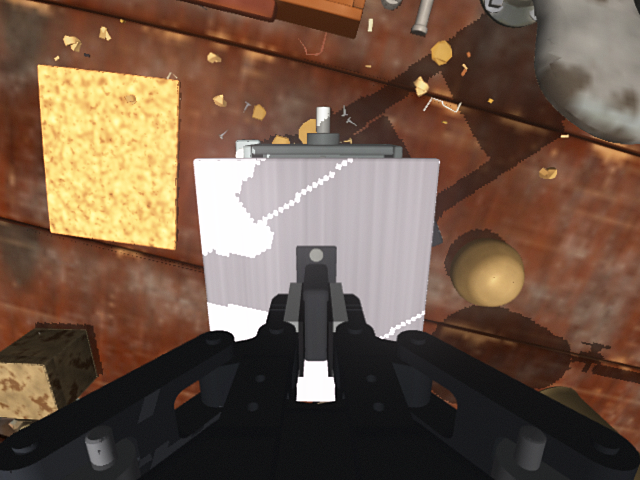

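Request:
{"fn": "step_arm", "kwargs": {
  "commands": [
    [0.0,0.008,-0.03,0.03],
    [0.0,0.018,-0.065,0.06],
    [0.0,0.028,-0.1,0.09],
    [0.0,0.038,-0.135,0.12],
    [0.0,0.046,-0.165,0.136],
    [0.0,0.05,-0.178,0.136],
    [0.0,0.05,-0.178,0.136],
    [0.0,0.05,-0.178,0.136]
  ]
}}

```text
t: 16.45
tcp_pos: [0.5038, -0.4845, 0.1513]
tool_rot: [0.537, -0.474, -0.512, -0.475]
force: [-0.6, 0.4, -3.9]
finger_gap: 0.1
```

Run:
```python
from h import *
to((.506,-.4853,.04,1.673),(.506,-.4853,.025,1.673))
cp,im=snap('wrist','w14');cp,im=snap('top','t14'); cv2.imwrite('pics/t14z.png',cv2.resize(im[180:345,190:455,::-1],None,fx=3,fy=3,interpolation=cv2.INTER_CUBIC))
```

```text
t 16.45 tcp [ 0.5038 -0.4845  0.1513] psi 1.671 F [-0.6  0.4 -3.9] q1,6 [-0.93 -2.6 ] gap 0.10 tilt [-0.999 -0.025 -0.026]
[0.1113, 0.0007, 0.0018, -0.002]
[0.1263, 0.001, 0.0022, -0.002]
```

View pics/w14.png

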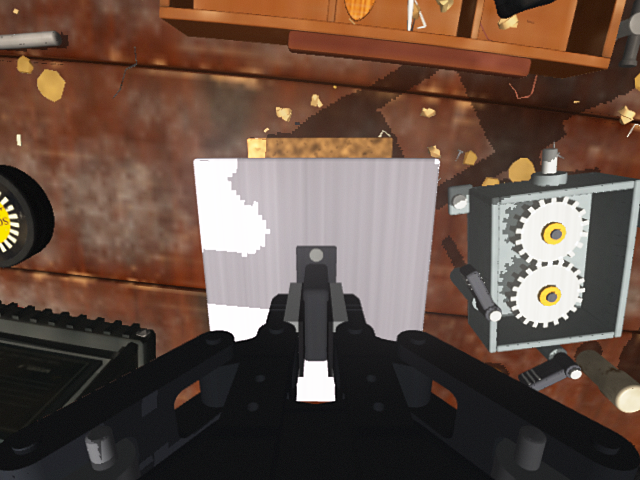

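View pics/t14z.png

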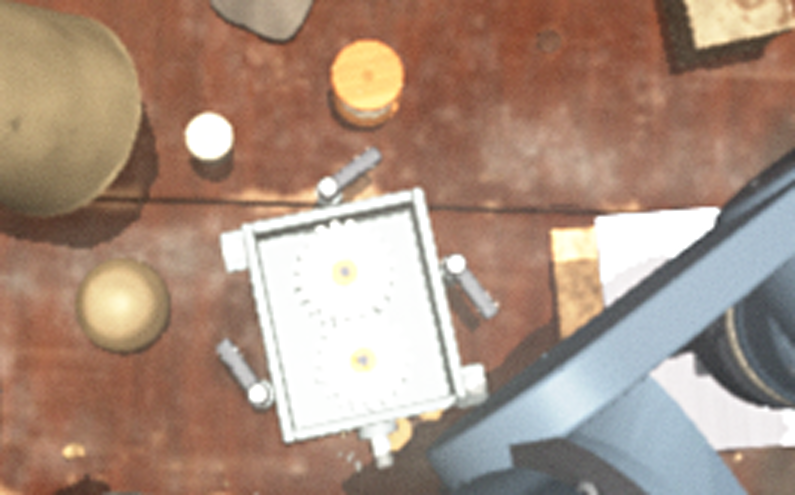

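Run:
```python
from h import *
np.set_printoptions(precision=4,suppress=True)
T=optics.camera_params('top')
B=lambda p:((p[0]+.5)/3+190-.5,(p[1]+.5)/3+180-.5)
for k,h,t in (('NL',(260,392),(224,343)),('FE',(328,188),(378,152)),('FR',(456,264),(493,313))):
    H=onz(T,*B(h),.072);d=onz(T,*B(t),.07)-H
    print(k,'a',(np.arctan2(d[1],d[0])-A0[k])%(2*np.pi), np.linalg.norm(d))
W=optics.camera_params('wrist'); s,p,M,psi=st()
a=onz(W,194,159,.143);b=onz(W,438,159,.143); d=b-a; print(a,b,np.linalg.norm(d), 'edge dir',np.arctan2(d[1],d[0]), 'psi',psi)
xd=np.array([np.cos(psi-np.pi/2),np.sin(psi-np.pi/2),0]); c=(a+b)/2+.062*xd; print('centre',c,'tcp',p,'off',M.T@(c-p))
# top: cover corners seen: upper-left and upper edge
print([onz(T,*B(q),.143) for q in ((597,218),(720,208))])
print('pred corner top px', [((proj(T,c+.062*xd*sx+.052*np.array([-xd[1],xd[0],0])*sy)[0]+.5-[190,180])*3-.5) for sx,sy in ((1,1),(1,-1),(-1,1),(-1,-1))])
```

```text
NL a 2.0064220645801063 0.03435011415103299
FE a 1.9986649840395572 0.035652393333052715
FR a 2.0071895393404944 0.03471113687096586
[ 0.4476 -0.5385  0.143 ] [ 0.437  -0.4368  0.143 ] 0.10218671963177188 edge dir 1.6748022926987498 psi 1.6729929741627199
centre [ 0.5039 -0.4813  0.143 ] tcp [ 0.5043 -0.4827  0.1517] off [0.0087 0.0005 0.0016]
[array([ 0.5599, -0.4259,  0.143 ]), array([ 0.567 , -0.4906,  0.143 ])]
pred corner top px [array([591.9614, 217.0411]), array([788.3967, 202.4587]), array([615.1515, 457.0279]), array([815.8514, 441.0034])]
```

Request:
{"fn": "step_arm", "kwargs": {
  "commands": [
    [0.03,0.001,0.001,0.0],
    [0.06,0.001,0.001,0.0],
    [0.085,0.001,0.002,0.0],
    [0.1,0.001,0.002,0.0],
    [0.112,0.001,0.002,0.0],
    [0.115,0.001,0.002,0.0],
    [0.115,0.001,0.002,0.0]
  ]
}}

```text
t: 17.13
tcp_pos: [0.5064, -0.4828, 0.0363]
tool_rot: [0.537, -0.473, -0.513, -0.474]
force: [-0.4, 0.4, -3.4]
finger_gap: 0.101
```

Run:
```python
from h import *
to((.506,-.4853,.0214,1.673))
cp,im=snap('wrist','w15');cp,im=snap('top','t15'); cv2.imwrite('pics/t15z.png',cv2.resize(im[220:360,340:480,::-1],None,fx=4,fy=4,interpolation=cv2.INTER_CUBIC))
```

```text
t 17.13 tcp [ 0.5064 -0.4828  0.0363] psi 1.674 F [-0.4  0.4 -3.4] q1,6 [-0.92 -2.6 ] gap 0.10 tilt [-0.999 -0.024 -0.024]
[0.0149, 0.001, -0.002, 0.001]
```

View pics/w15.png

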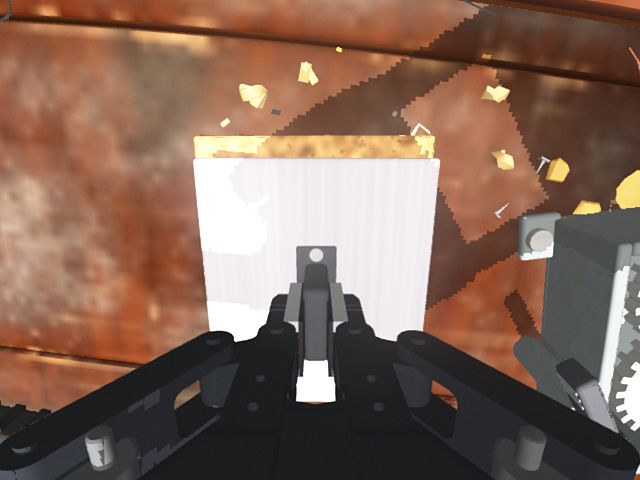

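View pics/t15z.png

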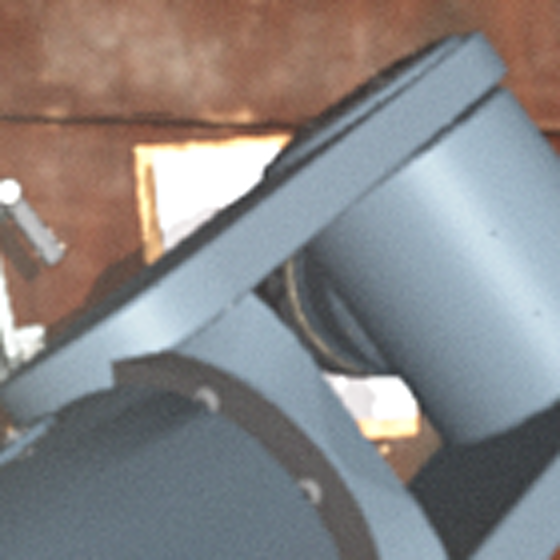

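Run:
```python
from h import *
np.set_printoptions(precision=4,suppress=True)
W=optics.camera_params('wrist'); T=optics.camera_params('top'); s,p,M,psi=st()
def mid(a,b,L):
    d=b-a; an=np.arctan2(d[1],d[0]); x=np.array([np.sin(an),-np.cos(an),0]); return (a+b)/2+L*x,an,np.linalg.norm(d)
print('cover',mid(onz(W,194,159,.028),onz(W,438.5,159,.028),.062))
print('pad',mid(onz(W,193,136.5,.004),onz(W,434.5,135.5,.004),.070), 'tcp',p)
A=lambda q:((q[0]+.5)/4+340-.5,(q[1]+.5)/4+220-.5)
print('top pad TL',onz(T,*A((136,148)),.004),'cover TL',onz(T,*A((155,153)),.028),'cover BR',onz(T,*A((419,432)),.028),'pad BR',onz(T,*A((422,438)),.004))
```

```text
cover (array([ 0.5068, -0.4827,  0.028 ]), np.float64(1.6752683345423858), np.float64(0.10332884722364354))
pad (array([ 0.5059, -0.4845,  0.004 ]), np.float64(1.677388362832229), np.float64(0.11627890901243841)) tcp [ 0.5071 -0.4842  0.0382]
top pad TL [ 0.5689 -0.4204  0.004 ] cover TL [ 0.564  -0.4258  0.028 ] cover BR [ 0.4431 -0.544   0.028 ] pad BR [ 0.4399 -0.5519  0.004 ]
```

Request:
{"fn": "step_arm", "kwargs": {
  "commands": [
    [0.005,0.0,-0.001,0.0],
    [0.01,0.0,-0.001,0.0],
    [0.014,0.0,-0.0015,0.0],
    [0.017,0.0,-0.0015,0.0],
    [0.018,0.0,-0.0015,0.0],
    [0.018,0.0,-0.0015,0.0]
  ]
}}

```text
t: 17.73
tcp_pos: [0.5079, -0.4865, 0.0216]
tool_rot: [0.538, -0.473, -0.511, -0.474]
force: [-0.9, 1.1, 4.2]
finger_gap: 0.1
```

Run:
```python
from h import *
to((.506,-.4853,.0214,1.673))
```

```text
t 17.73 tcp [ 0.5079 -0.4865  0.0216] psi 1.673 F [-0.9  1.1  4.2] q1,6 [-0.93 -2.61] gap 0.10 tilt [-0.999 -0.026 -0.028]
[0.0001, 0.0017, 0.0014, 0.0]
```

Request:
{"fn": "step_arm", "kwargs": {
  "commands": [
    [0.001,0.001,0.0005,0.0],
    [0.001,0.001,0.0005,0.0],
    [0.001,0.001,0.0005,0.0]
  ]
}}

```text
t: 17.98
tcp_pos: [0.5077, -0.4866, 0.0216]
tool_rot: [0.539, -0.473, -0.511, -0.474]
force: [2.3, 0.9, 4.9]
finger_gap: 0.102
```

Request:
{"fn": "step_arm", "kwargs": {
  "commands": [
    [0,0,0,0],
    [0,0,0,0],
    [0,0,0,0],
    [-0.005,0,0,0],
    [-0.03,0,0,0],
    [-0.06,0,0,0],
    [-0.09,0,0,0],
    [-0.12,0,0,0]
  ],
  "jaw": 0.03
}}

```text
t: 18.65
tcp_pos: [0.5036, -0.4832, 0.1424]
tool_rot: [0.539, -0.473, -0.511, -0.474]
force: [0.6, 0.5, 0.5]
finger_gap: 0.351
```

Run:
```python
from h import *
to((.42,-.33,.3,1.673),(.38,-.28,.3,1.673))
cp,im=snap('wrist','w16')
```

```text
t 18.65 tcp [ 0.5036 -0.4832  0.1424] psi 1.673 F [0.6 0.5 0.5] q1,6 [-0.93 -2.61] gap 0.35 tilt [-0.999 -0.027 -0.029]
[-0.1639, 0.0632, 0.1564, -0.0]
[-0.1663, 0.0978, 0.2102, -0.0]
```

View pics/w16.png

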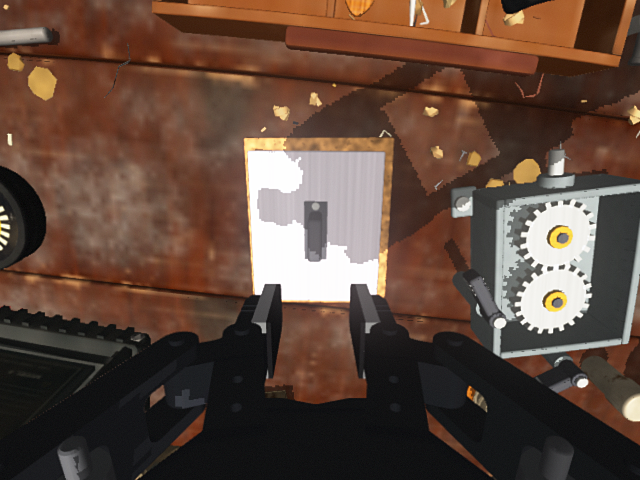

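Request:
{"fn": "step_arm", "kwargs": {
  "commands": [
    [-0.04,0.0,0.0,0],
    [-0.08,0.0,0.0,0],
    [-0.12,0.02,0.04,0],
    [-0.16,0.04,0.08,0],
    [-0.17,0.06,0.12,0],
    [-0.17,0.08,0.16,0],
    [-0.17,0.1,0.2,0],
    [-0.17,0.1,0.22,0]
  ]
}}

```text
t: 19.37
tcp_pos: [0.3853, -0.2904, 0.308]
tool_rot: [0.543, -0.475, -0.506, -0.473]
force: [0.1, 0.3, 0.6]
finger_gap: 0.349
```

Run:
```python
from h import *
to()
cp,im=snap('top','t17'); cv2.imwrite('pics/t17z.png',cv2.resize(im[180:345,190:455,::-1],None,fx=3,fy=3,interpolation=cv2.INTER_CUBIC))
cv2.imwrite('pics/t17y.png',cv2.resize(im[240:345,360:455,::-1],None,fx=5.7,fy=5.7,interpolation=cv2.INTER_CUBIC))
```

```text
t 19.37 tcp [ 0.3853 -0.2904  0.308 ] psi 1.672 F [0.1 0.3 0.6] q1,6 [-0.88 -2.56] gap 0.35 tilt [-0.999 -0.034 -0.041]
```

View pics/t17z.png

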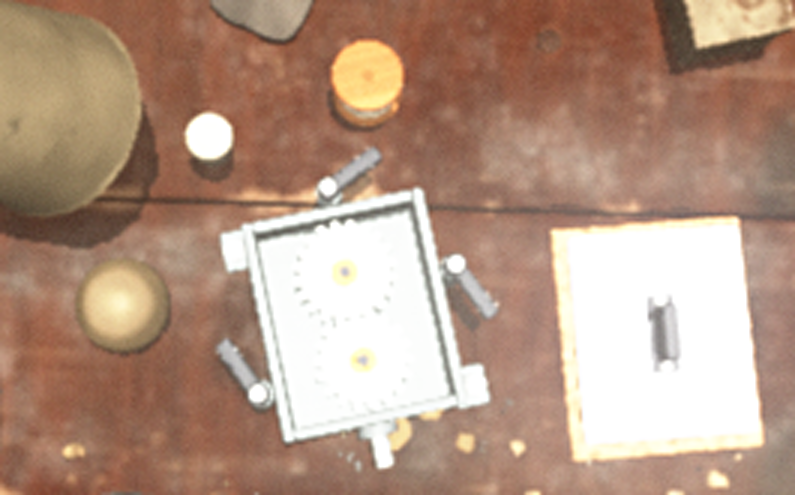

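View pics/t17y.png

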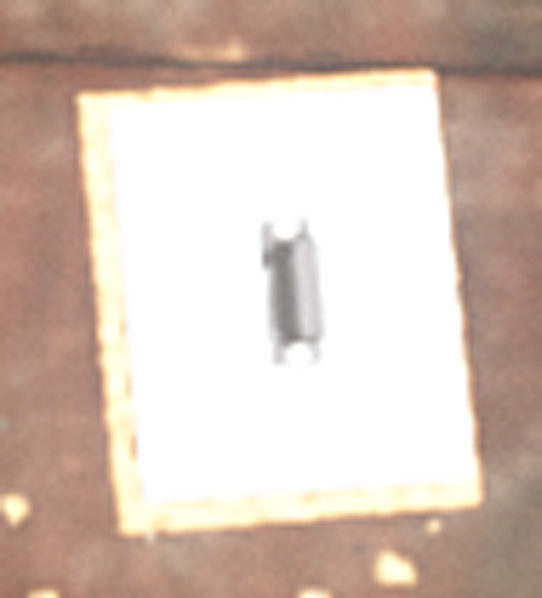

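Run:
```python
from h import *
np.set_printoptions(precision=4,suppress=True)
T=optics.camera_params('top')
def quad(m):
    cs,_=cv2.findContours(m,cv2.RETR_EXTERNAL,cv2.CHAIN_APPROX_NONE); c=max(cs,key=cv2.contourArea); h=cv2.convexHull(c)
    (x,y),(w,hh),a=cv2.minAreaRect(h); return cv2.boxPoints(((x,y),(w,hh),a))
def rep(n,b,z):
    P=np.array([onz(T,*q,z)[:2] for q in b]); c=P.mean(0); e=[P[(i+1)%4]-P[i] for i in range(4)]
    L=max(e,key=lambda v:np.linalg.norm(v)); an=np.arctan2(L[1],L[0])%np.pi
    print(n,c,'yaw',an,'len',sorted(np.linalg.norm(v) for v in e)[::2]); return c
f=4
for fn in ('top0','t17'):
    im=cv2.imread(f'pics/{fn}.png')[240:345,360:455]; big=cv2.resize(im,None,fx=f,fy=f,interpolation=cv2.INTER_CUBIC)
    un=lambda b:(b+.5)/f-.5+[360,240]
    r=big[:,:,2].astype(int);bl=big[:,:,0].astype(int);g=big[:,:,1].astype(int)
    m=((g>150)).astype(np.uint8)*255; m=cv2.morphologyEx(m,cv2.MORPH_OPEN,np.ones((25,25),np.uint8))
    rep(fn+' pad',un(quad(m)),.004)
    if fn=='t17':
        for th in (215,235,248):
            m=(bl>th).astype(np.uint8)*255; m=cv2.morphologyEx(m,cv2.MORPH_CLOSE,np.ones((9,9),np.uint8));m=cv2.morphologyEx(m,cv2.MORPH_OPEN,np.ones((21,21),np.uint8))
            rep('cover%d'%th,un(quad(m)),.013)
# bar top
b=lambda p:((p[0]+.5)/5.7+360-.5,(p[1]+.5)/5.7+240-.5)
print('bar',onz(T,*b((295.5,290)),.043))
# bystanders
B=lambda p:((p[0]+.5)/3+190-.5,(p[1]+.5)/3+180-.5)
W=optics.camera_params('wrist')
```

```text
top0 pad [ 0.5058 -0.4853] yaw 0.08516550053238747 len [np.float64(0.11853496330638326), np.float64(0.1434924943832546)]
t17 pad [ 0.5016 -0.4862] yaw 0.08220181551123806 len [np.float64(0.12107126215663702), np.float64(0.1526396352086823)]
cover215 [ 0.5052 -0.4841] yaw 0.08328357982485723 len [np.float64(0.11335674375107976), np.float64(0.1371510998384805)]
cover235 [ 0.5075 -0.4844] yaw 0.07366673405865187 len [np.float64(0.11241754237328629), np.float64(0.12879011838596177)]
cover248 [ 0.5076 -0.4872] yaw 0.08074343429730746 len [np.float64(0.1055527844031046), np.float64(0.12724024538936365)]
bar [ 0.5064 -0.4824  0.043 ]
```

Run:
```python
from h import *
to((.53,-.485,.16,1.673))
```

```text
t 19.42 tcp [ 0.3797 -0.2795  0.3056] psi 1.675 F [-3.7  7.4 -3.3] q1,6 [-0.88 -2.55] gap 0.35 tilt [-0.999 -0.026 -0.026]
[0.1547, -0.1242, -0.216, 0.002]
```

Request:
{"fn": "step_arm", "kwargs": {
  "commands": [
    [-0.01,-0.02,-0.03,0],
    [-0.01,-0.04,-0.07,0],
    [0.0,-0.06,-0.11,0],
    [0.02,-0.09,-0.15,0],
    [0.06,-0.11,-0.19,0],
    [0.1,-0.124,-0.216,0],
    [0.13,-0.124,-0.216,0],
    [0.145,-0.124,-0.216,0]
  ]
}}

```text
t: 20.08
tcp_pos: [0.5312, -0.4879, 0.1688]
tool_rot: [0.54, -0.473, -0.51, -0.474]
force: [0.5, -0.2, 0.1]
finger_gap: 0.351
```

Request:
{"fn": "step_arm", "kwargs": {
  "commands": [
    [0,0,0,0],
    [0,0,0,0],
    [0,0,0,0]
  ]
}}

```text
t: 20.33
tcp_pos: [0.5314, -0.4882, 0.17]
tool_rot: [0.54, -0.473, -0.51, -0.474]
force: [-0.7, 0.5, 1.1]
finger_gap: 0.354
```

Run:
```python
from h import *
to()
cp,im=snap('wrist','w18'); to()
cv2.imwrite('pics/w18z.png',cv2.resize(im[60:310,190:450,::-1],None,fx=2.4,fy=2.4,interpolation=cv2.INTER_CUBIC))
import json; json.dump({k:np.asarray(v).tolist() for k,v in cp.items()},open('cp18.json','w'))
```

```text
t 20.33 tcp [ 0.5314 -0.4882  0.17  ] psi 1.674 F [-0.7  0.5  1.1] q1,6 [-0.9  -2.58] gap 0.35 tilt [-0.999 -0.029 -0.031]
t 20.38 tcp [ 0.5319 -0.4886  0.1719] psi 1.674 F [0.5 0.6 0.7] q1,6 [-0.9  -2.58] gap 0.35 tilt [-0.999 -0.031 -0.034]
```

View pics/w18z.png

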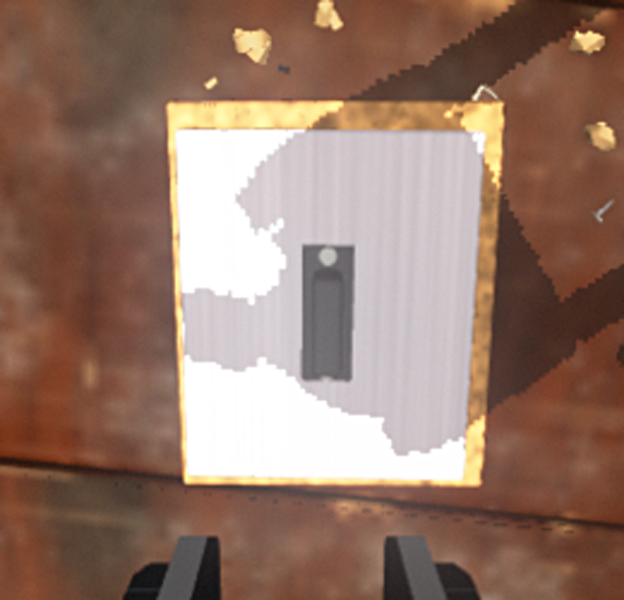

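Run:
```python
from h import *
import json
np.set_printoptions(precision=4,suppress=True)
cp={k:np.array(v) for k,v in json.load(open('cp18.json')).items()}; cp['k1']=float(cp['k1'])
B=lambda p:((p[0]+.5)/2.4+190-.5,(p[1]+.5)/2.4+60-.5)
def rep(n,c,z):
    P=np.array([onz(cp,*B(q),z)[:2] for q in c]); 
    y=(P[1]+P[2]-P[0]-P[3])/2; x=(P[2]+P[3]-P[0]-P[1])/2
    print(n,P.mean(0),np.linalg.norm(x),np.linalg.norm(y),'yaw',np.arctan2(x[1],x[0]),np.arctan2(-y[0],y[1])); return P.mean(0)
p=rep('pad',[(168,102),(504,102),(483,486),(184,484)],.004)
c=rep('cov',[(176,129),(484,129),(466,480),(187,479)],.013)
print(c-p); s,t,M,psi=st(); print('in tool y,z',M[:,1]@[*(c-p),0],M[:,2]@[*(c-p),0])
```

```text
pad [ 0.5047 -0.4826] 0.13955910020869794 0.11532168754861463 yaw 0.10794430929445846 0.10505341585393503
cov [ 0.5067 -0.4847] 0.12472775105445882 0.10385219207643293 yaw 0.10225026002111308 0.1069470683260028
[ 0.002  -0.0021]
in tool y,z -0.0017796153100277739 -0.0023200102686435358
```

Run:
```python
from h import *
to((.5077,-.4866,.1,1.673),(.5077,-.4866,.023,1.673))
```

```text
t 20.38 tcp [ 0.5319 -0.4886  0.1719] psi 1.674 F [0.5 0.6 0.7] q1,6 [-0.9  -2.58] gap 0.35 tilt [-0.999 -0.031 -0.034]
[0.0709, 0.0261, 0.007, 0.001]
[0.1478, 0.0285, 0.0096, 0.001]
```

Request:
{"fn": "step_arm", "kwargs": {
  "commands": [
    [0.03,0.026,0.007,0.0],
    [0.07,0.026,0.007,0.0],
    [0.1,0.027,0.008,0.0],
    [0.13,0.028,0.009,0.0],
    [0.145,0.0285,0.0095,0.0],
    [0.147,0.0285,0.0095,0.0],
    [0.147,0.0285,0.0095,0.0]
  ]
}}

```text
t: 20.97
tcp_pos: [0.5084, -0.4873, 0.0257]
tool_rot: [0.542, -0.473, -0.508, -0.473]
force: [0.4, -0.4, 0.4]
finger_gap: 0.35
```

Run:
```python
from h import *
to((.5077,-.4866,.023,1.673))
cp,im=snap('wrist','w19')
```

```text
t 20.97 tcp [ 0.5084 -0.4873  0.0257] psi 1.674 F [ 0.4 -0.4  0.4] q1,6 [-0.93 -2.61] gap 0.35 tilt [-0.999 -0.032 -0.036]
[0.0027, 0.0007, 0.0009, 0.001]
```

View pics/w19.png

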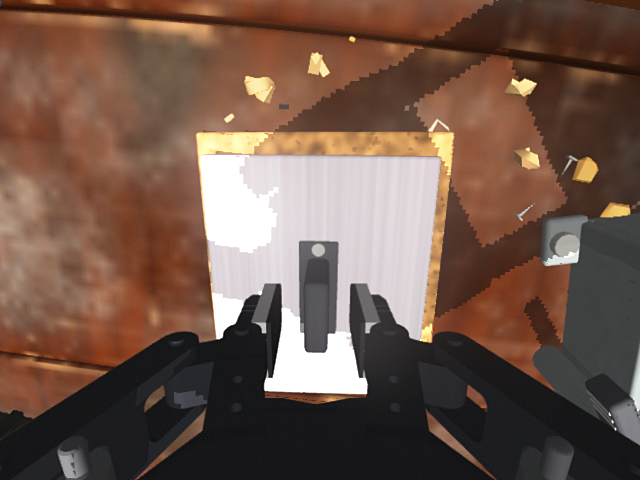

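Bar lies centred between the fingers (315–318, 300). Grip it, shift 2 mm, release.

Request:
{"fn": "step_arm", "kwargs": {
  "commands": [
    [0,0,0,0],
    [0,0,0,0],
    [0,0,0,0],
    [0,0,0,0],
    [0,0,0,0]
  ],
  "jaw": 0.0,
  "grip_force": 50
}}

```text
t: 21.43
tcp_pos: [0.5105, -0.4897, 0.0303]
tool_rot: [0.545, -0.474, -0.505, -0.473]
force: [-0.6, 0.9, 8.0]
finger_gap: 0.1
```

Run:
```python
from h import *
to()
```

```text
t 21.43 tcp [ 0.5105 -0.4897  0.0303] psi 1.674 F [-0.6  0.9  8. ] q1,6 [-0.93 -2.61] gap 0.10 tilt [-0.998 -0.037 -0.043]
```

Request:
{"fn": "step_arm", "kwargs": {
  "commands": [
    [-0.006,0.0,0.0,0],
    [-0.01,0.0,0.0,0],
    [-0.01,0.0,0.0,0],
    [-0.01,0.0,0.0,0]
  ]
}}

```text
t: 21.77
tcp_pos: [0.5101, -0.4893, 0.0406]
tool_rot: [0.545, -0.474, -0.505, -0.473]
force: [0.5, -0.0, -2.8]
finger_gap: 0.102
```

Run:
```python
from h import *
to()
cp,im=snap('wrist','w20')
import json; json.dump({k:np.asarray(v).tolist() for k,v in cp.items()},open('cp20.json','w'))
cv2.imwrite('pics/w20z.png',cv2.resize(im[110:360,180:460,::-1],None,fx=2.8,fy=2.4,interpolation=cv2.INTER_CUBIC)[:,:800])
```

```text
t 21.77 tcp [ 0.5101 -0.4893  0.0406] psi 1.674 F [ 0.5 -0.  -2.8] q1,6 [-0.93 -2.61] gap 0.10 tilt [-0.998 -0.037 -0.043]
```

View pics/w20z.png

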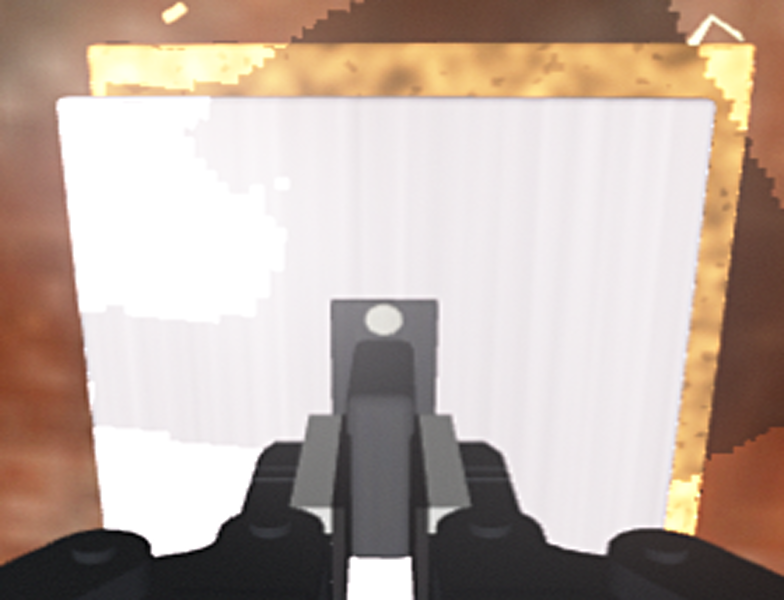

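Run:
```python
from h import *
import json
np.set_printoptions(precision=4,suppress=True)
cp={k:np.array(v) for k,v in json.load(open('cp20.json')).items()}; cp['k1']=float(cp['k1'])
B=lambda p:((p[0]+.5)/2.8+180-.5,(p[1]+.5)/2.4+110-.5)
def mid(a,b,L):
    d=b-a; an=np.arctan2(d[1],d[0]); x=np.array([np.sin(an),-np.cos(an),0]); return (a+b)/2+L*x,an-np.pi/2,np.linalg.norm(d)
p=mid(onz(cp,*B((89,45)),.004),onz(cp,*B((754,45)),.004),.07)
c=mid(onz(cp,*B((58,99)),.0233+.001),onz(cp,*B((714,99)),.0233-.001),.062)
s,t,M,psi=st();print(p,c,c[0]-p[0],t); d=c[0]-p[0]; print('tool y,z',M[:,1]@[d[0],d[1],0],M[:,2]@[d[0],d[1],0])
```

```text
(array([ 0.5051, -0.4831,  0.004 ]), np.float64(0.10434934756017378), np.float64(0.11445011344563924)) (array([ 0.507 , -0.4879,  0.0233]), np.float64(0.10468674661761224), np.float64(0.10253672549436214)) [ 0.0019 -0.0049  0.0193] [ 0.5099 -0.489   0.0401]
tool y,z -0.0014229566431601724 -0.005027202047636661
```

Request:
{"fn": "step_arm", "kwargs": {
  "commands": [
    [0.0,0.001,0.002,0],
    [0.0,0.0015,0.0045,0],
    [0.0,0.0015,0.005,0],
    [0.0,0.0015,0.005,0],
    [0.004,0.0015,0.005,0],
    [0.008,0.0015,0.005,0],
    [0.01,0.0015,0.005,0],
    [0.01,0.0015,0.005,0]
  ]
}}

```text
t: 22.48
tcp_pos: [0.5084, -0.4851, 0.0305]
tool_rot: [0.545, -0.474, -0.505, -0.473]
force: [-0.9, 0.3, 2.7]
finger_gap: 0.1
```

Run:
```python
from h import *
to()
```

```text
t 22.48 tcp [ 0.5084 -0.4851  0.0305] psi 1.674 F [-0.9  0.3  2.7] q1,6 [-0.92 -2.61] gap 0.10 tilt [-0.998 -0.037 -0.043]
```

Contact (force −2.8 → +2.7 N). A touch lower, then release and rise.

Request:
{"fn": "step_arm", "kwargs": {
  "commands": [
    [0.001,0.0,0.0005,0],
    [0.001,0.0,0.0005,0],
    [0.001,0.0,0.0005,0]
  ]
}}

```text
t: 22.73
tcp_pos: [0.5084, -0.4852, 0.0304]
tool_rot: [0.545, -0.474, -0.505, -0.473]
force: [-2.0, -0.5, 5.1]
finger_gap: 0.101
```

Request:
{"fn": "step_arm", "kwargs": {
  "commands": [
    [0,0,0,0],
    [0,0,0,0],
    [0,0,0,0],
    [-0.005,0,0,0],
    [-0.03,0,0,0],
    [-0.06,0,0,0],
    [-0.09,0,0,0],
    [-0.12,0,0,0]
  ],
  "jaw": 0.03
}}

```text
t: 23.4
tcp_pos: [0.5034, -0.4801, 0.1511]
tool_rot: [0.545, -0.474, -0.505, -0.473]
force: [0.7, -0.2, -0.3]
finger_gap: 0.349
```

Request:
{"fn": "step_arm", "kwargs": {
  "commands": [
    [-0.03,-0.02,0,0],
    [-0.03,-0.03,0,0],
    [-0.03,-0.03,0,0],
    [-0.03,-0.03,0,0],
    [-0.03,-0.03,0,0]
  ]
}}

```text
t: 23.82
tcp_pos: [0.5307, -0.4746, 0.1801]
tool_rot: [0.544, -0.474, -0.507, -0.473]
force: [-1.2, -0.5, -0.5]
finger_gap: 0.348
```

Run:
```python
from h import *
to()
cp,im=snap('wrist','w21'); to()
cv2.imwrite('pics/w21z.png',cv2.resize(im[60:310,190:450,::-1],None,fx=2.4,fy=2.4,interpolation=cv2.INTER_CUBIC))
import json; json.dump({k:np.asarray(v).tolist() for k,v in cp.items()},open('cp18.json','w'))
```

```text
t 23.82 tcp [ 0.5307 -0.4746  0.1801] psi 1.674 F [-1.2 -0.5 -0.5] q1,6 [-0.89 -2.57] gap 0.35 tilt [-0.999 -0.034 -0.04 ]
t 23.87 tcp [ 0.5305 -0.4747  0.1798] psi 1.674 F [-0.4  0.3  0.5] q1,6 [-0.89 -2.57] gap 0.35 tilt [-0.999 -0.034 -0.039]
```

View pics/w21z.png

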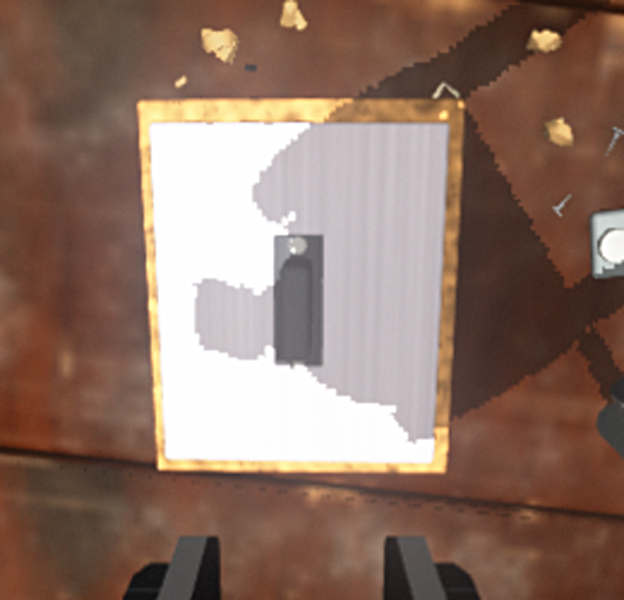

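Run:
```python
from h import *
import json
np.set_printoptions(precision=4,suppress=True)
cp={k:np.array(v) for k,v in json.load(open('cp18.json')).items()}; cp['k1']=float(cp['k1'])
B=lambda p:((p[0]+.5)/2.4+190-.5,(p[1]+.5)/2.4+60-.5)
def rep(n,c,z):
    P=np.array([onz(cp,*B(q),z)[:2] for q in c]); 
    y=(P[1]+P[2]-P[0]-P[3])/2; x=(P[2]+P[3]-P[0]-P[1])/2
    print(n,P.mean(0),np.linalg.norm(x),np.linalg.norm(y),'yaw',np.arctan2(x[1],x[0]),np.arctan2(-y[0],y[1])); return P.mean(0)
p=rep('pad',[(137,102),(464,101),(446,472),(159,471)],.004)
c=rep('cov',[(150,123),(449,123),(432,463),(165,461)],.013)
print(c-p)
to((.49,-.40,.36,1.2))
```

```text
pad [ 0.5049 -0.4829] 0.13878030268207953 0.11508417988813978 yaw 0.10891899042605828 0.108799682954148
cov [ 0.5052 -0.4834] 0.12390297732321395 0.10326810988580677 yaw 0.09963645055075322 0.10544735134663491
[ 0.0003 -0.0005]
t 23.87 tcp [ 0.5305 -0.4747  0.1798] psi 1.674 F [-0.4  0.3  0.5] q1,6 [-0.89 -2.57] gap 0.35 tilt [-0.999 -0.034 -0.039]
[-0.1841, 0.0264, 0.0713, 0.474]
```

Request:
{"fn": "step_arm", "kwargs": {
  "commands": [
    [-0.04,0.0,0.0,0],
    [-0.08,0.0,0.0,0],
    [-0.12,0.01,0.02,0],
    [-0.15,0.02,0.05,0],
    [-0.17,0.04,0.09,0],
    [-0.17,0.05,0.12,0],
    [-0.17,0.05,0.12,0],
    [-0.17,0.05,0.12,0]
  ]
}}

```text
t: 24.53
tcp_pos: [0.4602, -0.352, 0.3425]
tool_rot: [0.542, -0.473, -0.508, -0.473]
force: [-0.0, -0.3, -0.2]
finger_gap: 0.355
```

Run:
```python
from h import *
to()
cp,im=snap('top','t22'); cv2.imwrite('pics/t22z.png',cv2.resize(im[180:345,190:455,::-1],None,fx=3,fy=3,interpolation=cv2.INTER_CUBIC))
to()
```

```text
t 24.53 tcp [ 0.4602 -0.352   0.3425] psi 1.674 F [-0.  -0.3 -0.2] q1,6 [-0.85 -2.52] gap 0.36 tilt [-0.999 -0.032 -0.037]
t 24.58 tcp [ 0.4613 -0.3541  0.3425] psi 1.674 F [ 0.2 -0.5 -0.1] q1,6 [-0.85 -2.52] gap 0.35 tilt [-0.999 -0.033 -0.038]
```

View pics/t22z.png

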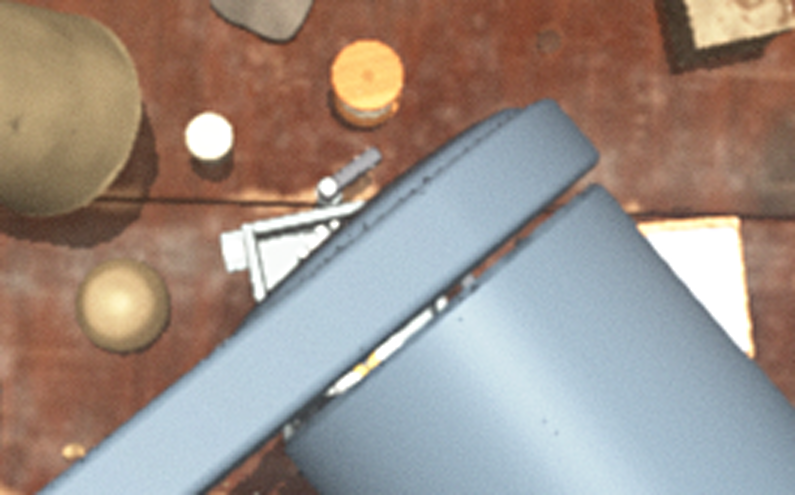

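Run:
```python
from station import manip
print(manip.sign_off())
```

```text
the job is handed in; nothing more can be done
None
```

The gear housing is open, the cover is on the cork pad, and the job is handed in. It took 24.6 s of the 72 s allowed.

**Thumbscrews:** I pushed the levers round in the order near-left, far-end, far-right, with the cover in its seat. Force rose to about 6–10 N at each stop. A top picture taken after the lift gave lever angles of 2.01, 2.00 and 2.01 rad.

**Cover:** I lifted it by its bar and laid it bar up on the pad. Both cameras then showed it about 3 mm off centre. I gripped it again; that closing pushed it to about 5 mm off, so I lifted it slightly, shifted it and let go.

**Final checks:**
- **Placement:** The last wrist picture puts the cover within about 1 mm of the pad centre (0.3, -0.5 mm) and within 0.01 rad of square, lying flat.
- **Bystanders:** The spool, roller and brass weight are at the same pixels as at the start.
- **Hand-over:** The gripper stood clear about 0.34 m up, with no contact force.

**Limits and disagreements:**
- **Unexplained force:** One reading reached about 9 N while the arm was parked near (0.38, -0.28, 0.31) between the two placements. It may have been a light touch on the iron shoe last; it was gone as soon as I moved away, and I did not go back there.
- **Last top picture:** The arm hid part of the pad and two of the levers in it. Their final state rests on the earlier pictures and the last wrist picture.
- **Tool tilt:** The tool's tilt crept up to about 3° over the job; the cover settled flat when released.

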